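Lock the ink cartridge into the franking machine

ROBOT

A 7-joint arm with a two-finger parallel gripper is mounted at the origin on a cart in front of the work surface, level with it; the furniture and walls round the work are solid. World frame = base frame: x ahead of the robot, y to its left, z up, the work surface at z = 0. Lengths are in m, angles in rad, forces in N, time in s.
With the tool pointing down it reaches from about 0.4 to 0.85 m from the base axis. Payload 4.4 kg.
Tool frame: the origin (TCP) lies midway between the tips of the shut fingers; the grasp point (between the pads) lies 19 mm behind it; y points along the fingers, z is the direction in which the jaws open and shut, and the axes are right-handed (so a half turn about y gives the same grasp; the last joint's range is limited). The gripper opens to 94 mm and grips with 3 to 60 N. Pads are 16 mm wide; open, the fingers measure 119 mm over their backs; the gripper's body (75 mm by 177 mm) begins 78 mm behind the grasp point.
Start: joints at [1.074, 0.628, 0.038, 1.517, -0.027, 0.996, -0.02], TCP at [0.271, -0.591, 0.179] pointing down, gripper open.
Joint ranges: [-3.06, 3.06], [-0.37, 2.12], [-1.25, 1.32], [0.18, 2.47], [-1.1, 4.24], [0.23, 1.98], [-2.94, 2.94]. Speed limits (rad/s): [2.57, 2.57, 3.14, 3.14, 3.14, 3.14, 3.14].

INTERFACE

Orientations are given as a unit quaternion [w, x, y, z].
In Python, from bench import arm gives the robot as it stands.
- The arm moves only by the shell command python3 -m pendant 'ROWS' [FORCE]. ROWS is JSON, a list of rows, each a list of 3 entries, a list of its own where there are three numbers: the opening, from 0 (shut) to 1 (fully open), then the shift along the tool's x, y, z in units of 25 mm (1.0 is 25 mm), then the turn, a rotation vector about the tool's x, y, z in units of 6 degrees (1.0 is 6 degrees). A call has 1 to 12 rows; each row shifts and turns the commanded pose from where the row before left it, along the tool's axes as they then stand; what a row does not reach is not made up. A row lasts 1/12 s, in which the tool goes at most 41.7 mm and 7.16 degrees, less where a joint would pass 70% of its speed; a pose out of reach is approached as far as the arm can. A call is refused whole if a number of a shift passes 1 or a number of a turn 1, either way. A call with a gripper value outside its range is refused whole. The fingers move at their own pace and stop on an object; FORCE is the grip in N (left out, the last holds). Time passes only in rows, so rows that do not move let the fingers close. It gives the time, the measured TCP pose, the force and the opening at its end, in the units of the state.
- arm.get_obs(): the state, without advancing time (a new reading comes with each control period).
- arm.get_image(name): name is "scene" or "top"; returns the picture (400x640x3 uint8, red, green, blue); there is no depth.
- arm.camera_model(name): a dict with "vfov" (degrees; the focal length in pixels is half the picture's height over the tangent of half this angle, whatever the lens; pixels are square), "cx", "cy" (the principal point, pixels), "extrinsics" (4x4, takes a point from world to camera coordinates). Camera axes: x right, y down, z forward; pixel columns grow to the right and rows downward; lengths in m; the calibration is good to about 2 mm. A picture is of the moment at which its call begins. camera_model takes no time and is no camera call.
- arm.close_job(): hands the job in, once; it reports no verdict.
Trained networks look in the newest picture that a camera, given by its name, has taken for a name from the list of things; names that differ only in an ending like _2 or _b are one class to them, and where a whole thing is asked for, a point or a joint stands for the part that bears it (a point fixed in the world has none). Each returns a list of dicts, best first, with "score" (0 to 1); they miss things now and then, are a little off and sometimes report something else, mostly with a low value. They report only what shows in the picture. A call takes as long as a camera call. They do not tell look-alikes from the thing itself.
- arm.outline_of(query, camera): "pixels" (400x640 bool, what is visible of it) and "bbox" ([centre column, centre row, width, height] in pixels, round what is visible of it).
The state is a dict: "time_s": time; "joint_pos": joint angles; "qvel": joint speeds; "tau": joint torques, N m; "position": TCP position; "tool_rot": TCP orientation; "ft_force": force on the tool from outside, world axes, zero at the start; "wrist_torque": the same for the moment, N m; "width": opening from 0.0 (shut) to 1.0 (fully open).
Only numpy, scipy, OpenCV 4.12 (cv2) and the standard library are available. Lean on these libraries where they do the work, as an engineer would, in place of code of your own. Each camera call takes 0.05 s, during which the arm holds its last target.

TASK

Fit the loose ink cartridge into the round bay on top of the franking machine: let its two lugs find the two notches of the bay ring, press it down against the spring and give it a quarter-turn clockwise (seen from above) until it clicks up into its lock, then let go. The cartridge must finish upright and locked in the bay, and the label roll, hand stamp, moistener, stapler and brass weight must stay where they are.

Things in the scene. Friction and masses are not known exactly. Their poses are not given: they have to be found in the camera images.
- ink_cartridge: The loose ink cartridge, dark plastic, 67 mm tall, 0.18 to 0.26 kg, standing on the table. Origin at the centre of its underside, z up. A round pilot 40 mm in diameter (z 0 to 28; tapered to 34 mm at the foot over the lowest 5 mm), then a flange 64 mm in diameter (z 28 to 42), then a wing grip. A half turn about z makes no difference.
- cartridge_grip (a point): Middle of the cartridge's wing grip, 54.5 mm above its underside, axes as the cartridge's. The grip is a flat bar on top of the flange, 50 mm long along x, 16 mm thick along y, and 25 mm tall (z 42 to 67 above the underside).
- cartridge_lugs (a point): On the cartridge's axis, level with its lugs, 12.5 mm above its underside. Two lugs stick out along +x and -x (in line with the wing grip), hidden under the flange: 10 mm wide, 5 mm tall (z 10 to 15 above the underside), reaching 28 mm from the axis.
- franking_machine: Grey desk franking machine, fixed, 260 mm wide (y), 240 mm deep (x). Origin on the table right under the centre of the bay, z up; its front, with a thin envelope rest (reaching x = -160 mm), faces -x. The deck is 52 mm high; a rear housing (x 60 to 120 mm) rises to 100 mm. The round bay, 80 mm in diameter, stands on the deck.
- bay (a point): Centre of the bay's mouth, level with the top of its steel ring, 92 mm above the table, axes as the machine's. Bore 43 mm. Two opposite notches 15 mm wide let the lugs through; the line through them is within 0.6 rad of the machine's x axis, exact angle not reported: look, or turn the cartridge lightly on the ring until it drops. Lugs on top of the ring: cartridge origin 10 mm below.
- bay_locked (a point): Where the cartridge's origin sits when locked, 18 mm below the mouth. Before, dropped into the notches: 4 mm above this point. Pressed below -3.5 mm it can turn, clockwise from above only; it bottoms at -6 mm. Stops end the turn at 90 degrees; there the ring's underside has pockets (15 mm wide), into which the spring lifts the lugs by 3 mm: locked.
- spring_plate (a joint): Travel of the sprung plate inside the bay on which the cartridge's foot rests, in m: 0 up, not pressed (cartridge dropped into the notches or absent), 0.004 with the cartridge locked, over 0.0075 pressed far enough to turn, 0.010 bottomed. It pushes up with 5 N at 0, rising 0.6 N per mm; the cartridge's own weight does not press it down.
- label_roll: White roll of labels standing on end, 66 mm across, 40 mm tall; origin at the centre of its underside. To be left alone.
- seal_stamp: Hand stamp with a dark wooden handle, standing, 35 mm across, 106 mm tall; origin at the centre of its underside. To be left alone.
- moistener: Blue dish with a sponge, 72 mm across, 30 mm tall; origin at the centre of its underside. To be left alone.
- stapler: Stapler, 125 mm long (y), 34 mm wide, 47 mm tall; origin at the centre of its underside. To be left alone.
- weight_500: Brass scale weight with a knob, 38 mm across, 45 mm tall; origin at the centre of its underside. To be left alone.
Not all that is in view belongs to the job. Leave any orange or purple look-alike of the ink_cartridge alone.

How it is judged:
At the end, for the whole second after the job is handed in: The cartridge is locked: released and at rest, upright within 3.4 degrees, its axis within 4 mm of the bay's, and its origin 16 to 19.7 mm below the bay's mouth, where only lugs that have clicked into the lock pockets can hold it against the spring (z of ink_cartridge in the frame of bay between -0.0197 and -0.016 m and horizontal distance between ink_cartridge and bay below 0.004 m and angle between ink_cartridge's own z axis and vertical below 0.06 rad and linear speed of ink_cartridge below 0.01 m/s); the robot touches nothing.
It fails at once if a bystander (label roll, hand stamp, moistener, stapler or brass weight) was moved more than 30 mm (distance of any of label_roll, seal_stamp, moistener, stapler, weight_500 from where it was at the start of the episode above 0.03 m).
It also fails if it takes over 61 s, if anything falls off the work surface, if the arm or the gripper's body presses on something with over 40 N, if the wrist force passes 120 N, or if a joint passes its speed limit or range.

## Working session

There is one attempt and no reset: what is moved stays moved. The work goes in short steps, Python scripts to look and compute and a shell command to move; the robot and the scene stay as the last step left them, time stands still between calls to the robot, and variables do not carry over. Pictures are saved under pics/ and viewed, and the job is handed in when it is done.

```bash
mkdir -p pics; ls; python3 - <<'E'
from bench import arm
import cv2,numpy as np
o=arm.get_obs()
print({k:(np.round(v,3).tolist() if not isinstance(v,str) else v) for k,v in o.items()})
for n in ["scene","top"]:
    im=arm.get_image(n); cv2.imwrite(f"pics/a_{n}.png",im[:,:,::-1])
    m=arm.camera_model(n); print(n,m)
E
```

```text
pics
{'time_s': 0.0, 'joint_pos': [1.074, 0.629, 0.038, 1.518, -0.027, 0.996, -0.02], 'qvel': [0.001, 0.002, 0.001, 0.0, -0.001, 0.002, -0.001], 'tau': [-0.001, -54.975, 1.143, -18.664, -0.052, 0.024, 0.0], 'position': [0.271, -0.59, 0.179], 'tool_rot': [0.151, -0.151, 0.691, -0.69], 'ft_force': [0.419, -0.19, -0.079], 'wrist_torque': [0.005, 0.075, -0.014], 'width': 1.001}
scene {'vfov': 46.677520280330754, 'cx': 314.56061079044184, 'cy': 202.07140936416164, 'extrinsics': array([[ 0.64425778, -0.76456389,  0.01933825, -0.31970468],
       [-0.33557179, -0.30530914, -0.89116659,  0.24501742],
       [ 0.68725794,  0.56765164, -0.45326387,  0.8562476 ],
       [ 0.        ,  0.        ,  0.        ,  1.        ]])}
top {'vfov': 43.56639702544171, 'cx': 320.7957047361904, 'cy': 200.7341939900698, 'extrinsics': array([[-0.05396446, -0.99853612, -0.00366869,  0.0316645 ],
       [-0.97677954,  0.05355083, -0.20744646,  0.55729729],
       [ 0.20733925, -0.00761124, -0.97823949,  1.61660139],
       [ 0.        ,  0.        ,  0.        ,  1.        ]])}
```

View pics/a_scene.png

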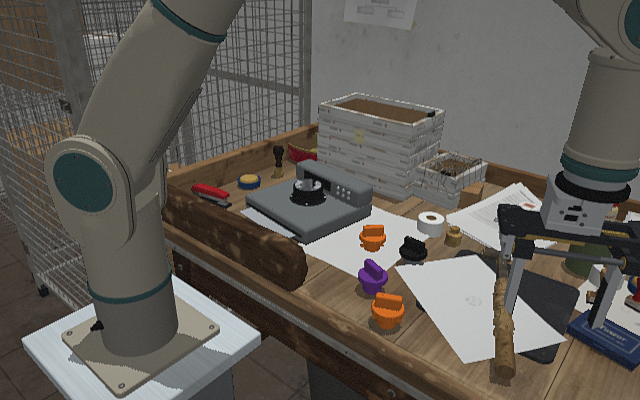

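View pics/a_top.png

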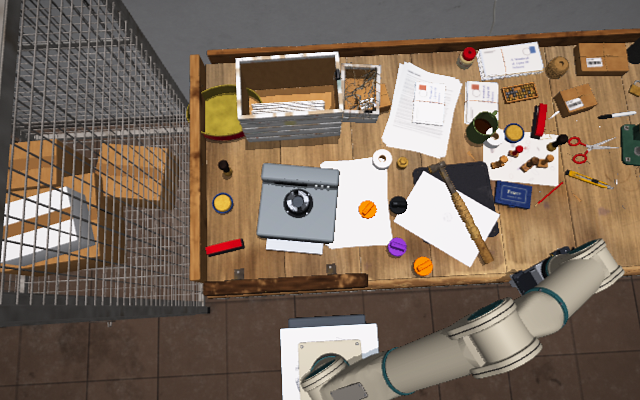

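The dark cartridge shows at top (399,205) / scene (412,250), and the bay at top (299,203) / scene (309,190). Orange and purple look-alikes stand nearby. Next I'll measure.

```bash
cat > h.py <<'E'
from bench import arm
import cv2,numpy as np
def cam(n):
    m=arm.camera_model(n);f=200/np.tan(np.radians(m['vfov']/2));return f,m['cx'],m['cy'],np.array(m['extrinsics'])
def proj(n,P):
    f,cx,cy,E=cam(n);p=E[:3,:3]@np.asarray(P,float).T.reshape(3,-1)+E[:3,3:];return np.stack([f*p[0]/p[2]+cx,f*p[1]/p[2]+cy],1)
def back(n,uv,z):
    f,cx,cy,E=cam(n);R=E[:3,:3];c=-R.T@E[:3,3];d=R.T@np.array([(uv[0]-cx)/f,(uv[1]-cy)/f,1]);return c+d*(z-c[2])/d[2]
E
python3 - <<'E'
from h import *
for n in ["scene","top"]:
    im=arm.get_image(n); np.save(f"pics/{n}.npy",im)
    for q in ["ink_cartridge","franking_machine","seal_stamp","weight_500","label_roll"]:
        for d in arm.outline_of(q,n):
            p=d['pixels'];ys,xs=np.nonzero(p);c=im[p].mean(0)
            print(n,q,round(d['score'],2),np.round(d['bbox'],1),p.sum(),c.round(),'cent',xs.mean().round(1),ys.mean().round(1))
            if q in("ink_cartridge","franking_machine"): np.save(f"pics/m_{n}_{q}_{int(d['bbox'][0])}.npy",p)
t=np.load("pics/top.npy");s=np.load("pics/scene.npy")
a=cv2.resize(t[185:225,260:420],None,fx=5,fy=5,interpolation=cv2.INTER_CUBIC)
b=cv2.resize(s[160:270,280:440],None,fx=5,fy=5,interpolation=cv2.INTER_CUBIC)
cv2.imwrite("pics/b1.png",a[:,:,::-1]);cv2.imwrite("pics/b2.png",b[:,:,::-1])
E
```

```text
scene ink_cartridge 0.75 [412.5 251.8  26.2  28.6] 594 [30. 31. 32.] cent 412.3 251.1
scene ink_cartridge 0.71 [371.7 277.   27.8  33. ] 707 [ 75.  40. 100.] cent 372.2 277.4
scene ink_cartridge 0.71 [386.2 310.6  38.4  38.9] 1004 [150.  80.  31.] cent 386.9 310.0
scene ink_cartridge 0.7 [372.8 239.9  27.1  26.7] 594 [148.  80.  33.] cent 372.3 237.8
scene franking_machine 0.72 [307.6 200.9 133.1  84.8] 6216 [90. 93. 95.] cent 310.9 204.8
scene seal_stamp 0.5 [276.6 162.1   9.8  31.1] 205 [44. 37. 27.] cent 278.0 160.5
scene weight_500 0.64 [456.  236.8  17.8  14.2] 284 [99. 81. 50.] cent 453.2 236.6
scene weight_500 0.38 [307.2 202.  132.   88.2] 6286 [90. 93. 95.] cent 310.6 204.8
scene label_roll 0.93 [431.7 223.1  30.6  27.1] 588 [153. 153. 150.] cent 430.0 224.3
top ink_cartridge 0.82 [368.1 207.2  17.5  19.2] 263 [239. 139.  18.] cent 366.5 209.0
top ink_cartridge 0.76 [421.1 264.4  24.6  17.3] 290 [237. 130.   2.] cent 422.2 265.7
top ink_cartridge 0.75 [398.5 203.6  22.3  24.9] 311 [50. 47. 45.] cent 397.6 204.6
top ink_cartridge 0.54 [396.2 246.8  14.   11.4] 266 [134.  55. 188.] cent 396.4 246.6
top franking_machine 0.86 [297.2 208.8  82.1  86. ] 5855 [147. 153. 160.] cent 297.3 207.3
top franking_machine 0.49 [223.4 167.3  13.8  17.7] 140 [45. 32. 20.] cent 224.3 167.2
top seal_stamp 0.5 [223.2 167.6  14.3  14.6] 137 [44. 32. 20.] cent 224.5 167.2
top weight_500 0.42 [401.9 162.1  13.9  12.6] 113 [154. 116.  51.] cent 401.6 162.6
```

```bash
sleep 1
```

```text
(no output)
```

View pics/b1.png

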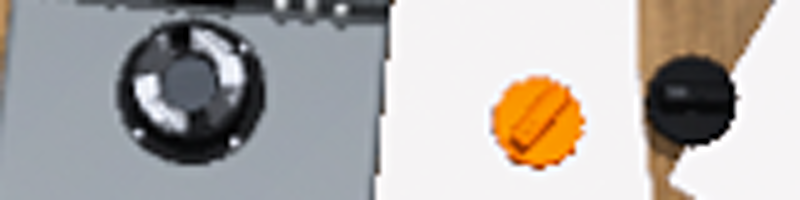

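View pics/b2.png

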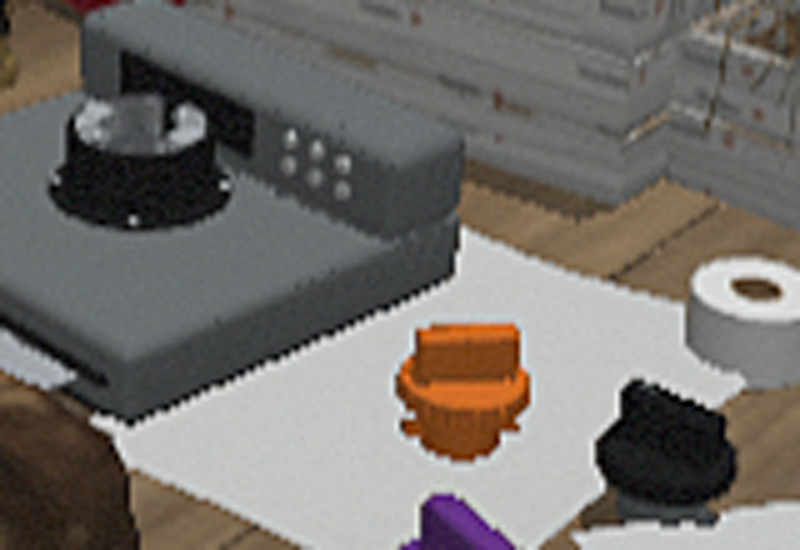

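```bash
python3 - <<'E'
from h import *
t=np.load("pics/top.npy");s=np.load("pics/scene.npy")
def cr(im,x,y,w,k,g=1):
    c=im[y-w:y+w,x-w:x+w].astype(float)/255; c=np.clip(c,0,1)**g
    return (cv2.resize(c,(400,400),interpolation=cv2.INTER_NEAREST)*255).astype(np.uint8)
a=np.hstack([cr(t,298,203,16,0),cr(t,398,205,16,0,.4)])
cv2.imwrite("pics/c1.png",a[:,:,::-1])
b=np.hstack([cr(s,309,192,22,0),cr(s,412,252,22,0,.4)])
cv2.imwrite("pics/c2.png",b[:,:,::-1])
E
```

```text
(no output)
```

View pics/c1.png

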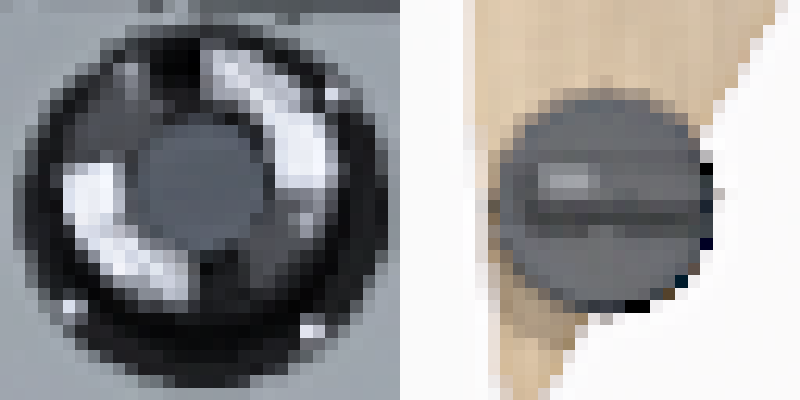

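View pics/c2.png

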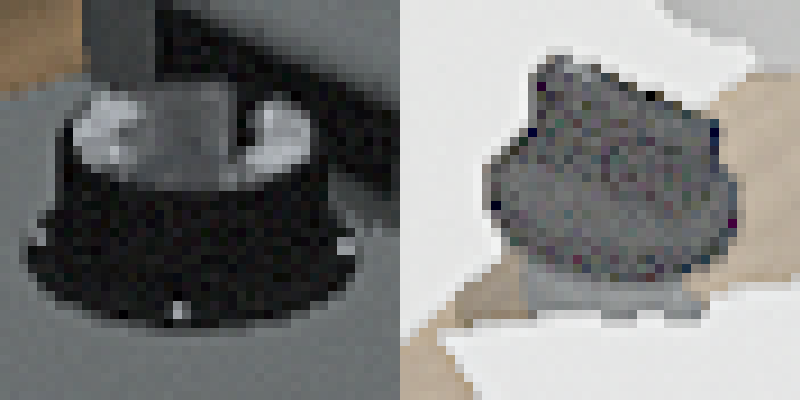

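```bash
python3 - <<'E'
from h import *
from scipy.spatial.transform import Rotation as R
for nm,n,uv,z in [("cart flange top","top",(397.8,204.5),.042),("cart flange scene","scene",(412.8,251.9),.040),("ring","top",(297.6,200.8),.092),("ring scene","scene",(309.3,184.5),.092),
  ("notchA","top",(282+180/12.5-.5,187+62/12.5-.5),.092),("notchB","top",(282+215/12.5-.5,187+272/12.5-.5),.092),
  ("gripL","top",(382+(530-400)/12.5-.5,189+180/12.5-.5),.067),("gripR","top",(382+(700-400)/12.5-.5,189+182/12.5-.5),.067),
  ("gripLs","scene",(390+(560-400)/9.09-.5,230+55/9.09-.5),.067),("gripRs","scene",(390+(715-400)/9.09-.5,230+118/9.09-.5),.067)]:
    print(nm,back(n,uv,z).round(4))
o=arm.get_obs();r=R.from_quat(np.roll(o['tool_rot'],-1));print(r.as_matrix().round(3))
# collar outline fit: dark+bright region in top
import itertools
for n in["top","scene"]:
    p=np.load([f for f in __import__('glob').glob(f"pics/m_{n}_franking*") if ('_297' in f or '_307' in f)][0]).astype(np.uint8)
    c,_=cv2.findContours(p,cv2.RETR_EXTERNAL,cv2.CHAIN_APPROX_NONE);c=max(c,key=cv2.contourArea);print(n,cv2.approxPolyDP(c,3,True)[:,0].tolist())
E
```

```text
cart flange top [ 0.5345 -0.2575  0.042 ]
cart flange scene [ 0.5275 -0.264   0.04  ]
ring [0.555  0.0776 0.092 ]
ring scene [0.559  0.0736 0.092 ]
notchA [0.5867 0.0817 0.092 ]
notchB [0.5299 0.0751 0.092 ]
gripL [ 0.5361 -0.2343  0.067 ]
gripR [ 0.5331 -0.2793  0.067 ]
gripLs [ 0.5405 -0.2383  0.067 ]
gripRs [ 0.5397 -0.2822  0.067 ]
[[-0.909  0.     0.418]
 [-0.418  0.    -0.909]
 [-0.    -1.     0.   ]]
top [[264, 163], [257, 233], [266, 238], [268, 248], [319, 253], [323, 243], [333, 240], [338, 171]]
scene [[371, 187], [306, 160], [297, 164], [294, 179], [248, 195], [247, 207], [241, 213], [306, 245], [368, 217]]
```

```bash
cat > fit.py <<'E'
from h import *
from scipy.optimize import minimize
SS=4
def cyl(r,z0,z1,n=40):
    a=np.linspace(0,2*np.pi,n,endpoint=False);c=np.stack([r*np.cos(a),r*np.sin(a)],1)
    return np.vstack([np.c_[c,np.full(n,z0)],np.c_[c,np.full(n,z1)]])
def box(x0,x1,y0,y1,z0,z1):
    return np.array([[x,y,z] for x in(x0,x1) for y in(y0,y1) for z in(z0,z1)],float)
CART=[cyl(.020,.005,.028),cyl(.017,0,.005),cyl(.032,.028,.042),box(-.025,.025,-.008,.008,.042,.067),box(-.028,.028,-.005,.005,.010,.015)]
MACH=[box(-.12,.12,-.13,.13,0,.052),box(.06,.12,-.13,.13,.052,.1),cyl(.04,.052,.06),cyl(.034,.06,.092)]
def sil(n,parts,p,win):
    x0,y0,w,h=win;m=np.zeros((h*SS,w*SS),np.uint8)
    c,s=np.cos(p[2]),np.sin(p[2])
    z=p[3] if len(p)>3 else 0
    for P in parts:
        Q=P@np.array([[c,s,0],[-s,c,0],[0,0,1]])+np.array([p[0],p[1],z])
        uv=proj(n,Q)
        q=((uv-[x0,y0]+.5)*SS-.5)
        hl=cv2.convexHull(q.astype(np.float32))[:,0]
        cv2.fillPoly(m,[np.round(hl*16).astype(np.int32)],1,shift=4)
    return cv2.resize(m.astype(np.float32),(w,h),interpolation=cv2.INTER_AREA)
def overlay(im,n,parts,p,win,k):
    x0,y0,w,h=win;c=cv2.resize(im[y0:y0+h,x0:x0+w],None,fx=k,fy=k,interpolation=cv2.INTER_NEAREST).copy()
    m=cv2.resize(sil(n,parts,p,win),None,fx=k,fy=k)>.5
    e=cv2.findContours(m.astype(np.uint8),cv2.RETR_EXTERNAL,cv2.CHAIN_APPROX_NONE)[0]
    cv2.drawContours(c,e,-1,(255,0,0),1);return c
E
python3 - <<'E'
from fit import *
t=np.load("pics/top.npy");s=np.load("pics/scene.npy");I=dict(top=t,scene=s)
W=dict(top=(380,187,36,36),scene=(390,230,44,44))
T={n:(I[n][W[n][1]:W[n][1]+W[n][3],W[n][0]:W[n][0]+W[n][2]].max(2)<(100 if n=='top' else 62)).astype(float) for n in W}
g0=np.array([.532,-.259,np.pi/2+.03])
def f(d,ns,g=g0): 
    p=g+np.array(d)*[.01,.01,.2]; return sum(abs(sil(n,CART,p,W[n])-T[n]).sum() for n in ns)
for ns in (["top"],["scene"],["top","scene"]):
    r=min((minimize(f,x0,(ns,),method='Nelder-Mead',options=dict(initial_simplex=np.array(x0)+np.array([[0,0,0],[.6,0,0],[0,.6,0],[0,0,1]]))) for x0 in([0,0,0],[0,0,-1],[.4,-.4,1])),key=lambda r:r.fun)
    p=g0+r.x*[.01,.01,.2];print(ns,p.round(4),r.fun,[T[n].sum() for n in ns])
    pc=p
a=np.hstack([cv2.resize(overlay(I[n],n,CART,pc,W[n],10),(400,400)) for n in W])
cv2.imwrite("pics/d1.png",a[:,:,::-1])
# machine
W=dict(top=(245,150,110,115),scene=(225,145,160,115))
import glob
T={}
for n,k in(("top","_297"),("scene","_307")):
    m=np.load(glob.glob(f"pics/m_{n}_franking*{k}.npy")[0]).astype(float);x0,y0,w,h=W[n];T[n]=m[y0:y0+h,x0:x0+w]
h0=np.array([.557,.076,0.])
MM=MACH+[]
REST=[box(-.16,-.12,-.085,.085,0,.01)]
for ns in (["top"],["scene"],["top","scene"]):
    def f(d): 
        p=h0+np.array(d)*[.01,.01,.1]; return sum(abs(sil(n,MM+(REST if n=='top' else []),p,W[n])-T[n]).sum() for n in ns)
    r=min((minimize(f,x0,method='Nelder-Mead',options=dict(initial_simplex=np.array(x0)+np.array([[0,0,0],[.6,0,0],[0,.6,0],[0,0,1]]))) for x0 in([0,0,0],[0,0,-1])),key=lambda r:r.fun)
    p=h0+r.x*[.01,.01,.1];print(ns,p.round(4),r.fun,[T[n].sum() for n in ns])
a=np.hstack([cv2.resize(overlay(I[n],n,MM,p,W[n],5),(400,400)) for n in W])
cv2.imwrite("pics/d2.png",a[:,:,::-1])
W=dict(top=(282,187,32,32),scene=(287,170,44,44))
a=np.hstack([cv2.resize(overlay(I[n],n,MACH[2:],p,W[n],10),(400,400)) for n in W])
cv2.imwrite("pics/d3.png",a[:,:,::-1])
E
```

```text
['top'] [ 0.5343 -0.2573  1.5575] 40.0625 [np.float64(285.0)]Traceback (most recent call last):
  File "<stdin>", line 9, in <module>
  File "<stdin>", line 9, in <genexpr>
    res = _minimize_neldermead(fun, x0, args, callback, bounds=bounds,
                               **options)
    fxr = func(xr)
    fx = function(np.copy(x), *(wrapper_args + args))
  File "<stdin>", line 7, in f
  File "<stdin>", line 7, in <genexpr>
  File "fit.py", line 17, in sil
    uv=proj(n,Q)
  File "h.py", line 6, in proj
    f,cx,cy,E=cam(n);p=E[:3,:3]@np.asarray(P,float).T.reshape(3,-1)+E[:3,3:];return np.stack([f*p[0]/p[2]+cx,f*p[1]/p[2]+cy],1)
              ~~~^^^
  File "h.py", line 4, in cam
    m=arm.camera_model(n);f=200/np.tan(np.radians(m['vfov']/2));return f,m['cx'],m['cy'],np.array(m['extrinsics'])
ValueError: time passes only in moves, steps and waits
```

Too many camera_model calls; I'll cache it.

```bash
sed -i 's/^def cam/import functools\n@functools.lru_cache\ndef cam/' h.py
python3 - <<'E'
from fit import *
import glob
print(arm.get_obs()['time_s'])
t=np.load("pics/top.npy");s=np.load("pics/scene.npy");I=dict(top=t,scene=s)
def run(parts,T,W,g0,sc,extra=None):
  for ns in (["top"],["scene"],["top","scene"]):
    def f(d): return sum(abs(sil(n,parts+((extra or []) if n=='top' else []),g0+np.array(d)*sc,W[n])-T[n]).sum() for n in ns)
    r=min((minimize(f,x0,method='Nelder-Mead',options=dict(initial_simplex=np.array(x0)+np.array([[0,0,0],[.6,0,0],[0,.6,0],[0,0,1]]))) for x0 in([0,0,0],[0,0,-1],[.4,-.4,1])),key=lambda r:r.fun)
    p=g0+r.x*sc;print(ns,p.round(4),r.fun,[T[n].sum() for n in ns])
  return p
W=dict(top=(380,187,36,36),scene=(390,230,44,44))
T={n:(I[n][W[n][1]:W[n][1]+W[n][3],W[n][0]:W[n][0]+W[n][2]].max(2)<(100 if n=='top' else 62)).astype(float) for n in W}
pc=run(CART,T,W,np.array([.532,-.259,1.6]),np.array([.01,.01,.2]))
a=np.hstack([cv2.resize(overlay(I[n],n,CART,pc,W[n],10),(400,400)) for n in W])
cv2.imwrite("pics/d1.png",a[:,:,::-1])
W=dict(top=(245,150,110,115),scene=(225,145,160,115))
T={}
for n,k in(("top","_297"),("scene","_307")):
    m=np.load(glob.glob(f"pics/m_{n}_franking*{k}.npy")[0]).astype(float);x0,y0,w,h=W[n];T[n]=m[y0:y0+h,x0:x0+w]
p=run(MACH,T,W,np.array([.557,.076,0.]),np.array([.01,.01,.1]),[box(-.16,-.12,-.085,.085,0,.01)])
a=np.hstack([cv2.resize(overlay(I[n],n,MACH,p,W[n],5),(400,400)) for n in W])
cv2.imwrite("pics/d2.png",a[:,:,::-1])
W=dict(top=(282,187,32,32),scene=(287,170,44,44))
a=np.hstack([cv2.resize(overlay(I[n],n,MACH[2:],p,W[n],10),(400,400)) for n in W])
cv2.imwrite("pics/d3.png",a[:,:,::-1])
E
```

```text
0.7
['top'] [ 0.5344 -0.2574  1.5784] 39.875 [np.float64(285.0)]
['scene'] [ 0.5391 -0.257   1.1847] 146.625 [np.float64(559.0)]
['top', 'scene'] [ 0.5352 -0.2581  1.3343] 202.4375 [np.float64(285.0), np.float64(559.0)]
['top'] [ 0.556   0.0787 -0.1483] 780.8125 [np.float64(5855.0)]
['scene'] [ 0.5524  0.0815 -0.0861] 1301.625 [np.float64(6216.0)]
['top', 'scene'] [ 0.5548  0.0796 -0.1444] 2132.0 [np.float64(5855.0), np.float64(6216.0)]
```

```bash
python3 -c "
import cv2,numpy as np
cv2.imwrite('pics/d4.png',cv2.resize(np.vstack([cv2.imread(f'pics/d{i}.png') for i in(1,2,3)]),(400,600)))"
```

```text
(no output)
```

View pics/d1.png

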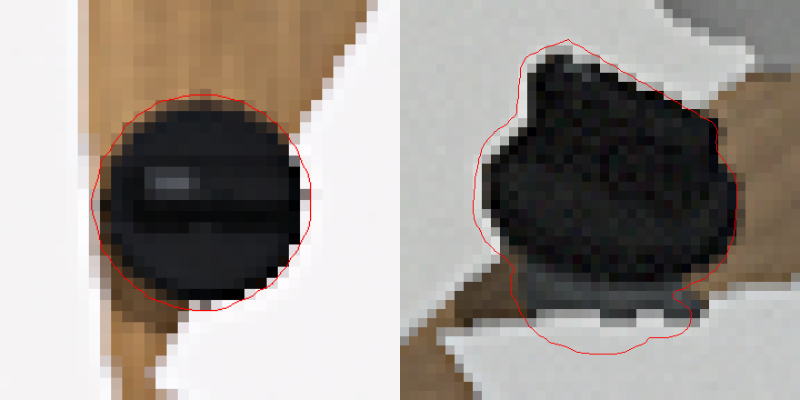

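View pics/d2.png

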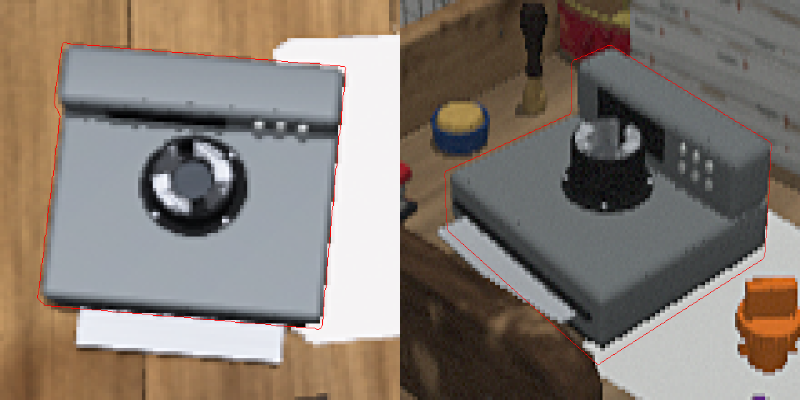

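View pics/d3.png

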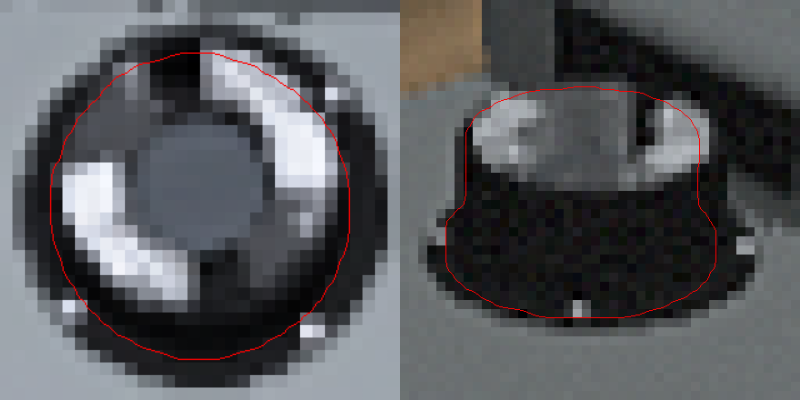

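The black cartridge sits around (0.534, −0.258) with its grip along world y. The bay is around (0.555, 0.078), with the dark notches at about 0.12 rad from world x. Next I lift, turn the jaws to open along world x, and approach.

```bash
python3 -m pendant '[[1,[0,-0.5,0],[0,-1,0]],[1,[0,-0.5,0],[0,-1,0]],[1,[0,-0.5,0],[0,-1,0]],[1,[0,-0.5,0],[0,-1,0]],[1,[0,0,0],[0,-1,0]],[1,[0,0,0],[0,-1,0]],[1,[0,0,0],[0,-1,0]],[1,[0,0,0],[0,-1,0]],[1,[0,0,0],[0,-1,0]],[1,[0,0,0],[0,-1,0]],[1,[0,0,0],[0,-0.6,0]]]' 40
python3 -c "
from h import *
from scipy.spatial.transform import Rotation as R
o=arm.get_obs();print(o['position'],R.from_quat(np.roll(o['tool_rot'],-1)).as_matrix().round(3),o['joint_pos'])"
```

```text
time_s: 1.62
position: [0.2713, -0.5906, 0.2295]
tool_rot: [-0.494, 0.494, -0.506, 0.506]
ft_force: [0.1, 0.4, -0.2]
width: 1.005
[ 0.27134175 -0.59064388  0.22948369] [[-0.025  0.     1.   ]
 [-1.     0.    -0.025]
 [-0.    -1.     0.   ]] [ 1.24600294  0.59310483 -0.25631626  1.44817388  0.15797184  1.12051923
  0.93752351]
```

```bash
python3 -m pendant '[[1,[-1,0,0.75],[0,0,0]],[1,[-1,0,0.75],[0,0,0]],[1,[-1,0,0.75],[0,0,0]],[1,[-1,0,0.75],[0,0,0]],[1,[-1,0,0.75],[0,0,0]],[1,[-1,0,0.75],[0,0,0]],[1,[-1,0,0.75],[0,0,0]],[1,[-1,0,0.75],[0,0,0]],[1,[-1,0,0.75],[0,0,0]],[1,[-1,0,0.75],[0,0,0]],[1,[-1,0,0.75],[0,0,0]],[1,[-1,0,0.75],[0,0,0]]]'
python3 -m pendant '[[1,[-0.77,1,0.6],[0,0,0]],[1,[-0.77,1,0.59],[0,0,0]],[1,[0,1,0],[0,0,0]],[1,[0,1,0],[0,0,0]],[1,[0,0.5,0],[0,0,0]],[1,[0,0,0],[0,0,0]]]'
python3 - <<'E'
from h import *
o=arm.get_obs();print(o['position'],o['joint_pos'].round(2) if hasattr(o['joint_pos'],'round') else o['joint_pos'])
ims=[]
for n,(x,y) in (("top",(398,205)),("scene",(412,245))):
    im=arm.get_image(n);np.save(f"pics/e_{n}.npy",im)
    u=proj(n,[o['position']])[0];print(n,u)
    c=cv2.resize(im[y-40:y+40,x-40:x+40],(400,400),interpolation=cv2.INTER_NEAREST)
    cv2.circle(c,(int((u[0]-x+40.5)*5),int((u[1]-y+40.5)*5)),4,(255,0,0),1);ims.append(c)
cv2.imwrite("pics/e.png",np.hstack(ims)[:,:,::-1])
E
```

```text
time_s: 2.62
position: [0.5061, -0.2964, 0.2297]
tool_rot: [-0.492, 0.492, -0.507, 0.508]
ft_force: [0.4, -0.5, -0.3]
width: 0.998
time_s: 3.12
position: [0.534, -0.2589, 0.1139]
tool_rot: [0.492, -0.493, 0.509, -0.505]
ft_force: [-0.5, -0.0, -0.3]
width: 1.0
[ 0.53397434 -0.25888223  0.11392582] [ 0.57  0.64 -0.27  1.74  0.22  0.8   0.17]
top [401.51290608 200.18518208]
scene [416.09800568 221.67922617]
```

View pics/e.png

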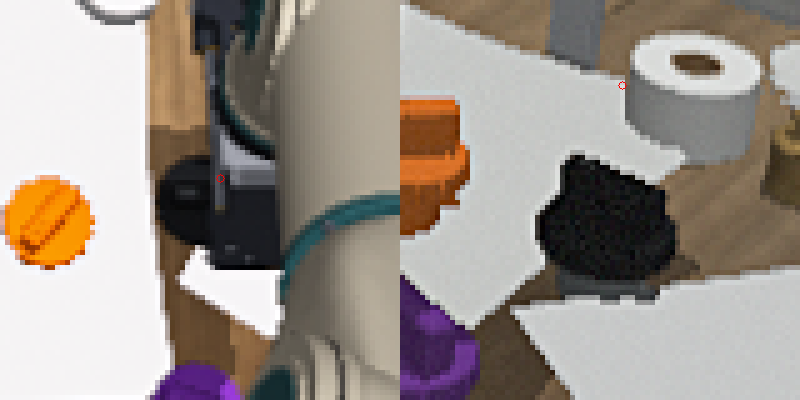

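```bash
python3 - <<'E'
from h import *
P=np.array([.534,-.2589,.1139])
ims=[]
for n,(x,y) in (("top",(398,205)),("scene",(412,215))):
    im=np.load(f"pics/e_{n}.npy");w=70
    c=cv2.resize(im[y-w:y+w,x-w:x+w],(400,400),interpolation=cv2.INTER_NEAREST)
    for d in([0,0,0],[.047,0,0],[-.047,0,0]):
        u=proj(n,[P+d])[0];cv2.circle(c,tuple(int(v) for v in (u-[x-w,y-w]+.5)*400/(2*w)),4,(255,0,0),1)
    ims.append(c)
cv2.imwrite("pics/e2.png",np.hstack(ims)[:,:,::-1])
E
```

```text
(no output)
```

View pics/e2.png

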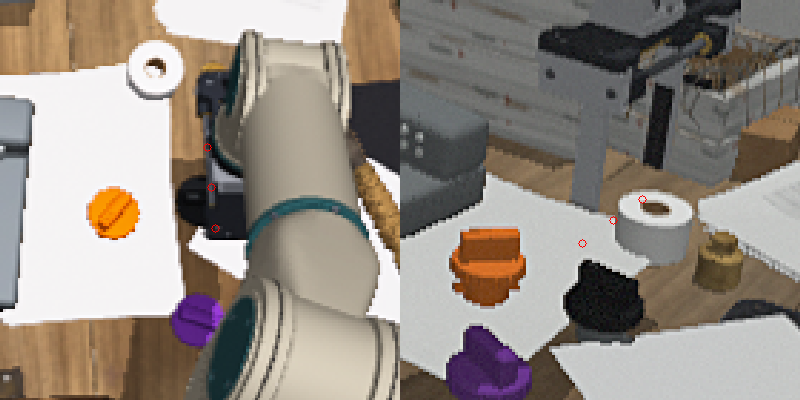

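```bash
python3 - <<'E'
from h import *
o=arm.get_obs();P=np.array(o['position']);print(o['time_s'],P)
ims=[]
for n,(x,y) in (("top",(398,205)),("scene",(412,215))):
    im=arm.get_image(n);w=70;np.save(f"pics/f_{n}.npy",im)
    print(abs(im.astype(int)-np.load(f"pics/e_{n}.npy")).mean())
    c=cv2.resize(im[y-w:y+w,x-w:x+w],(400,400),interpolation=cv2.INTER_NEAREST)
    for d in([0,0,0],[.047,0,0],[-.047,0,0]):
        u=proj(n,[P+d])[0];cv2.circle(c,tuple(int(v) for v in (u-[x-w,y-w]+.5)*400/(2*w)),4,(255,0,0),1)
    ims.append(c)
cv2.imwrite("pics/f.png",np.hstack(ims)[:,:,::-1])
E
```

```text
3.2167 [ 0.53638957 -0.25998449  0.11710526]
0.7642825520833333
2.5820221354166666
```

View pics/f.png

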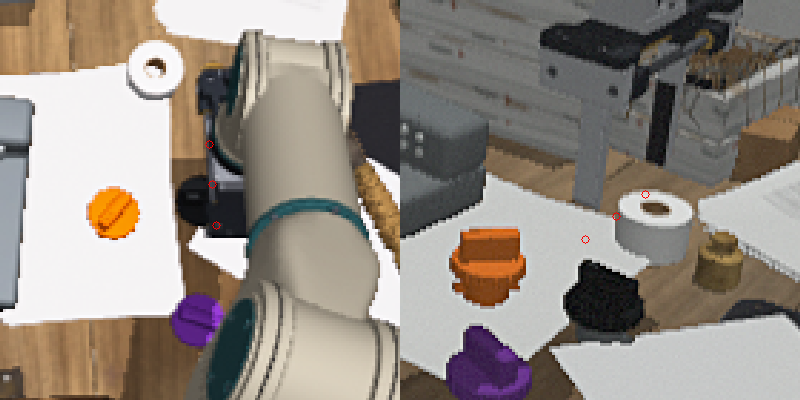

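```bash
python3 -m pendant '[[1,[0,0.8,0],[0,0,0]],[1,[0,0.8,0],[0,0,0]],[1,[0,0,0],[0,0,0]],[1,[0,0,0],[0,0,0]]]'
cat > look.py <<'E'
from h import *
import sys
tag=sys.argv[1];w=int(sys.argv[2]);cs=[("top",(int(sys.argv[3]),int(sys.argv[4]))),("scene",(int(sys.argv[5]),int(sys.argv[6])))]
o=arm.get_obs();P=np.array(o['position']);print(o['time_s'],P,np.round(o['ft_force'],1),o['width'])
from scipy.spatial.transform import Rotation as R
z=R.from_quat(np.roll(o['tool_rot'],-1)).as_matrix()[:,2];print('tool z az',np.arctan2(z[1],z[0]))
ims=[]
for n,(x,y) in cs:
    im=arm.get_image(n);np.save(f"pics/{tag}_{n}.npy",im)
    c=cv2.resize(im[y-w:y+w,x-w:x+w],(400,400),interpolation=cv2.INTER_NEAREST)
    for d in(0,1,-1):
        u=proj(n,[P+d*.047*o['width']*z])[0];cv2.circle(c,tuple(int(v) for v in (u-[x-w,y-w]+.5)*400/(2*w)),4,(255,0,0),1)
    ims.append(c)
cv2.imwrite(f"pics/{tag}.png",np.hstack(ims)[:,:,::-1])
E
python3 look.py g 50 398 205 412 235
```

```text
time_s: 3.65
position: [0.5363, -0.26, 0.0775]
tool_rot: [0.492, -0.492, 0.508, -0.507]
ft_force: [-0.2, -0.4, -0.4]
width: 0.997
3.65 [ 0.5362809  -0.26003811  0.07754891] [-0.2 -0.4 -0.4] 0.9971173447353183
tool z az -0.030213416429655315
```

View pics/g.png

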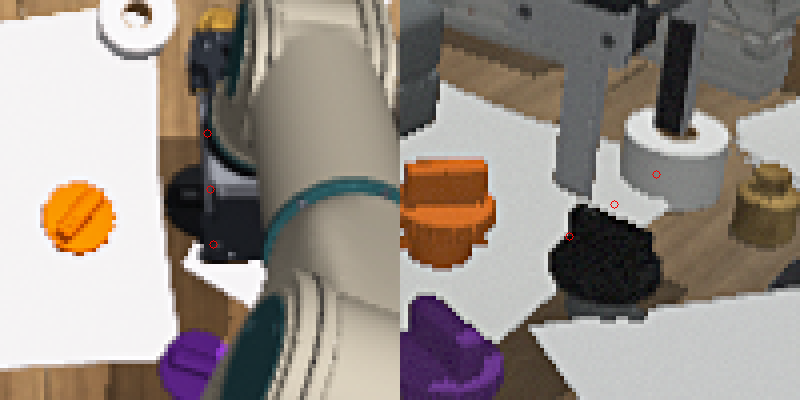

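```bash
python3 - <<'E'
from h import *
P=np.array([.5363,-.26,.0775]);ims=[]
for n,(x,y),w in (("top",(398,195),60),("scene",(412,215),60)):
    im=np.load(f"pics/g_{n}.npy")
    c=cv2.resize(im[y-w:y+w,x-w:x+w],(400,400),interpolation=cv2.INTER_NEAREST)
    for zz,col in((.097,(255,0,0)),(.13,(255,255,0)),(0,(0,255,0))):
        hx,hy=(.0885,.0375) if zz else (.0595,.008)
        q=proj(n,[P+[a*hx,b*hy,zz] for a,b in((1,1),(1,-1),(-1,-1),(-1,1))])
        cv2.polylines(c,[((q-[x-w,y-w]+.5)*400/(2*w)).astype(np.int32)],True,col,1)
    ims.append(c)
cv2.imwrite("pics/g2.png",np.hstack(ims)[:,:,::-1])
E
```

```text
(no output)
```

View pics/g2.png

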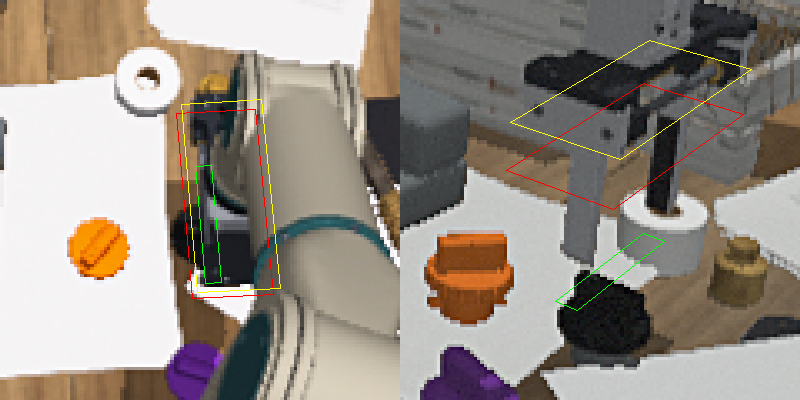

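```bash
python3 - <<'E'
from h import *
P=np.array([.271,-.5905,.179]);z=np.array([.418,-.909,0])
for n in("scene","top"):
    print(n,proj(n,[P,P+.047*z,P-.047*z,P+.06*z,P-.06*z,P+[0,0,.097]]).round(0).tolist())
# base: plate at origin; projections of base axis and table heights
print(proj("scene",[[0,0,0],[0,0,.3]]).round(0),proj("top",[[0,0,0],[0,0,.3]]).round(0))
im=np.load("pics/scene.npy");c=cv2.resize(im[180:380,440:640],(600,600));cv2.imwrite("pics/a2.png",c[:,:,::-1])
E
```

```text
scene [[544.0, 332.0], [582.0, 339.0], [507.0, 325.0], [593.0, 341.0], [497.0, 323.0], [563.0, 272.0]]
top [[523.0, 275.0], [536.0, 268.0], [509.0, 283.0], [540.0, 266.0], [506.0, 285.0], [536.0, 273.0]]
[[141. 335.]
 [113. 188.]] [[331. 373.]
 [332. 388.]]
```

View pics/a2.png

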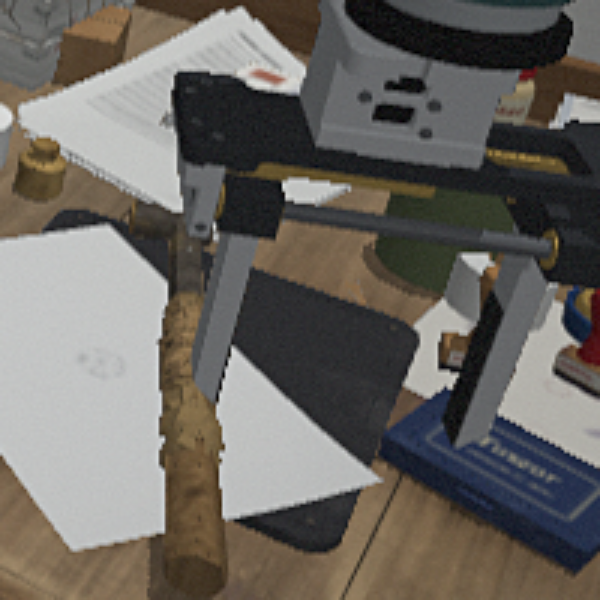

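The gripper appears about 11 px higher in the scene view than the reported TCP projects. I'll settle the height by a careful descent and watch the force.

```bash
python3 -m pendant '[[1,[0,0.4,0],[0,0,0]],[1,[0,0.4,0],[0,0,0]],[1,[0,0.2,0],[0,0,0]],[1,[0,0,0],[0,0,0]],[1,[0,0,0],[0,0,0]]]'
python3 look.py h 50 398 205 412 235
```

```text
time_s: 4.17
position: [0.5359, -0.2597, 0.0514]
tool_rot: [0.492, -0.493, 0.508, -0.507]
ft_force: [-0.6, 0.3, -0.3]
width: 0.996
4.1667 [ 0.53587424 -0.25967105  0.05138469] [-0.6  0.3 -0.3] 0.9961248359229994
tool z az -0.029927917538622645
```

View pics/h.png

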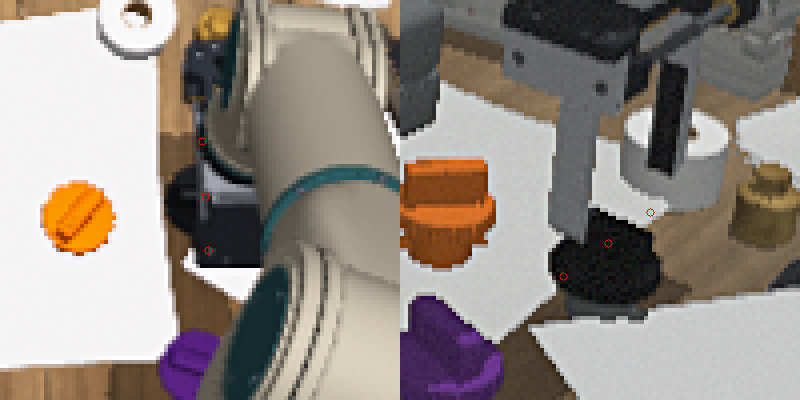

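```bash
python3 -m pendant '[[0.3,[0,0,0],[0,0,0]],[0.3,[0,0,0],[0,0,0]],[0.3,[0,0,0],[0,0,0]],[0.3,[0,0,0],[0,0,0]],[0.3,[0,0,0],[0,0,0]],[0.3,[0,0,0],[0,0,0]]]' 10
python3 look.py i 50 398 205 412 235
```

```text
time_s: 4.77
position: [0.5363, -0.2599, 0.052]
tool_rot: [-0.492, 0.492, -0.507, 0.507]
ft_force: [0.8, 1.9, -0.1]
width: 0.614
4.7667 [ 0.53626364 -0.25993035  0.0520355 ] [ 0.8  1.9 -0.1] 0.6136219159338795
tool z az -0.030025416792694548
```

View pics/i.png

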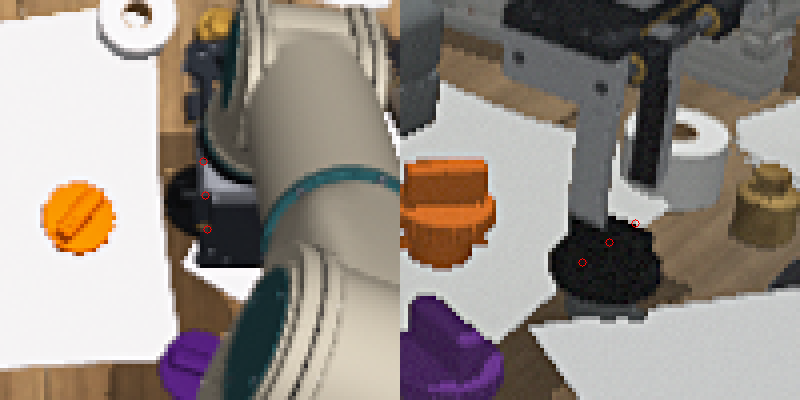

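```bash
python3 -m pendant '[[0.1,[0,0,0],[0,0,0]],[0.1,[0,0,0],[0,0,0]],[0.1,[0,0,0],[0,0,0]],[0.1,[0,0,0],[0,0,0]],[0.1,[0,0,0],[0,0,0]],[0.1,[0,0,0],[0,0,0]],[0.1,[0,0,0],[0,0,0]],[0.1,[0,0,0],[0,0,0]],[0.1,[0,0,0],[0,0,0]],[0.1,[0,0,0],[0,0,0]]]' 10
python3 look.py j 50 398 205 412 235
```

```text
time_s: 5.7
position: [0.5362, -0.2599, 0.052]
tool_rot: [0.492, -0.492, 0.507, -0.507]
ft_force: [-0.0, -0.3, -0.2]
width: 0.098
5.7 [ 0.53623706 -0.25990544  0.05198812] [-0.  -0.3 -0.2] 0.09832103282917133
tool z az -0.030022846096589038
```

View pics/j.png

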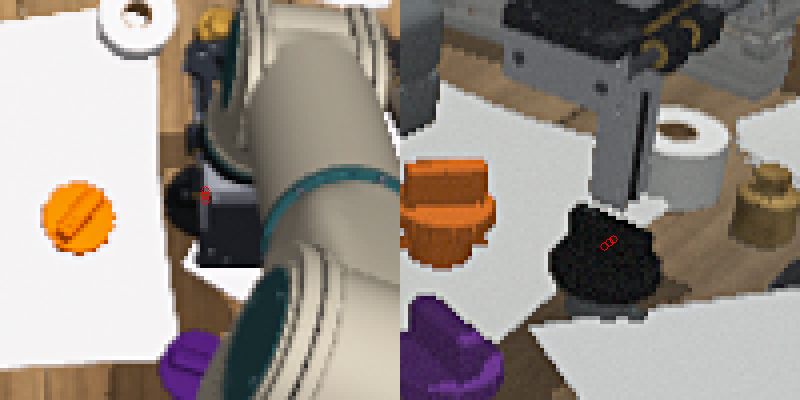

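Missed: the jaws closed over the grip, so the tips really sit about 27 mm higher than reported. I'll reopen to half and come down onto the flange by feel.

```bash
python3 -m pendant '[[0.5,[0,0,0],[0,0,0]],[0.5,[0,0,0],[0,0,0]],[0.5,[0,0,0],[0,0,0]],[0.5,[0,0,0],[0,0,0]],[0.5,[0,0,0],[0,0,0]],[0.5,[0,0,0],[0,0,0]],[0.5,[0,0.25,0],[0,0,0]],[0.5,[0,0.25,0],[0,0,0]],[0.5,[0,0.25,0],[0,0,0]],[0.5,[0,0,0],[0,0,0]]]' 10
python3 look.py k 50 398 205 412 235
```

```text
time_s: 6.63
position: [0.535, -0.2594, 0.0315]
tool_rot: [0.492, -0.493, 0.508, -0.506]
ft_force: [0.3, -0.5, 0.3]
width: 0.502
6.6333 [ 0.53498659 -0.25939794  0.03147591] [ 0.3 -0.5  0.3] 0.502264645151406
tool z az -0.029885731425419466
```

View pics/k.png

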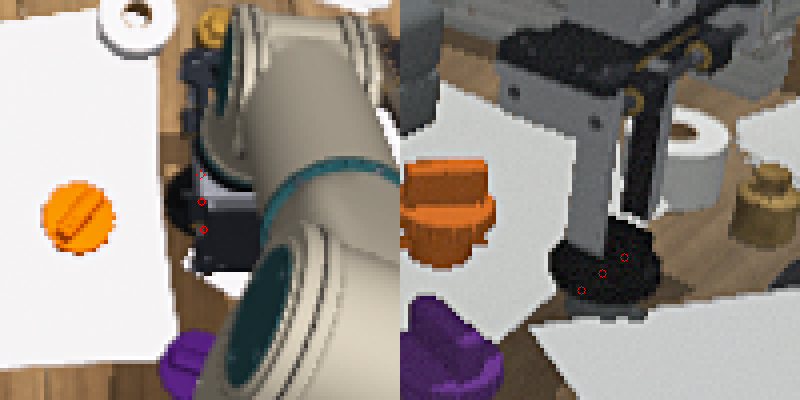

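```bash
for i in 1; do python3 -m pendant '[[0.5,[0,0.1,0],[0,0,0]],[0.5,[0,0.1,0],[0,0,0]],[0.5,[0,0.1,0],[0,0,0]],[0.5,[0,0,0],[0,0,0]]]'; done; python3 -m pendant '[[0.5,[0,0.06,0],[0,0,0]],[0.5,[0,0.06,0],[0,0,0]]]';
```

```text
time_s: 7.07
position: [0.5359, -0.2598, 0.0253]
tool_rot: [0.492, -0.493, 0.508, -0.507]
ft_force: [-0.8, -1.1, -0.1]
width: 0.5
time_s: 7.23
position: [0.5364, -0.26, 0.0228]
tool_rot: [-0.492, 0.492, -0.507, 0.508]
ft_force: [-0.1, -0.5, -0.2]
width: 0.502
```

```bash
python3 -m pendant '[[0.5,[0,0.06,0],[0,0,0]],[0.5,[0,0.06,0],[0,0,0]],[0.5,[0,0,0],[0,0,0]]]'; python3 -m pendant '[[0.5,[0,0.06,0],[0,0,0]],[0.5,[0,0,0],[0,0,0]]]';python3 look.py l 50 398 205 412 235
```

```text
time_s: 7.48
position: [0.5361, -0.2598, 0.0194]
tool_rot: [0.492, -0.493, 0.508, -0.507]
ft_force: [0.1, 0.5, -0.3]
width: 0.502
time_s: 7.65
position: [0.5361, -0.2599, 0.018]
tool_rot: [0.492, -0.492, 0.508, -0.507]
ft_force: [0.3, -0.5, -0.3]
width: 0.501
7.65 [ 0.53612134 -0.25987499  0.01802251] [ 0.3 -0.5 -0.3] 0.5013557973353726
tool z az -0.030041840974247447
```

View pics/l.png

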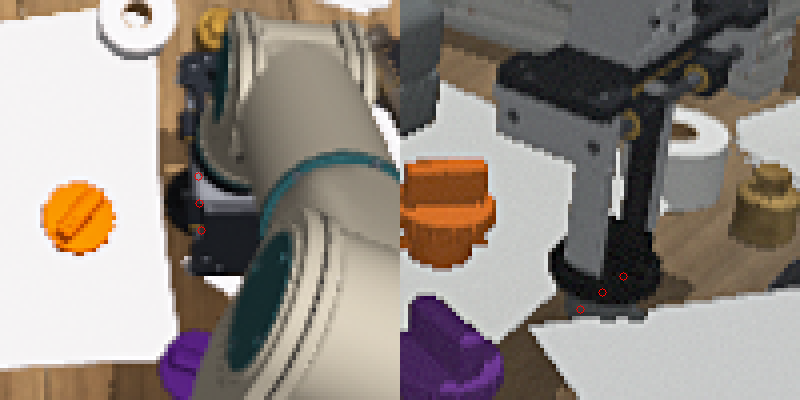

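```bash
python3 -m pendant '[[0.1,[0,0,0],[0,0,0]],[0.1,[0,0,0],[0,0,0]],[0.1,[0,0,0],[0,0,0]],[0.1,[0,0,0],[0,0,0]],[0.1,[0,0,0],[0,0,0]],[0.1,[0,0,0],[0,0,0]],[0.1,[0,0,0],[0,0,0]],[0.1,[0,0,0],[0,0,0]]]' 40
```

```text
time_s: 8.42
position: [0.536, -0.2599, 0.0182]
tool_rot: [0.492, -0.493, 0.508, -0.507]
ft_force: [-0.7, 0.1, 0.1]
width: 0.168
```

```bash
python3 -m pendant '[[0.1,[0,-0.3,0],[0,0,0]],[0.1,[0,-1,0],[0,0,0]],[0.1,[0,-1,0],[0,0,0]],[0.1,[0,-1,0],[0,0,0]],[0.1,[0,-1,0],[0,0,0]],[0.1,[0,-1,0],[0,0,0]],[0.1,[0,0,0],[0,0,0]],[0.1,[0,0,0],[0,0,0]],[0.1,[0,0,0],[0,0,0]]]' 50
python3 look.py m 50 398 205 412 205
```

```text
time_s: 9.17
position: [0.5352, -0.2596, 0.1498]
tool_rot: [0.492, -0.493, 0.508, -0.507]
ft_force: [-0.1, 0.1, -2.8]
width: 0.167
9.1667 [ 0.53520689 -0.25964627  0.14976708] [-0.1  0.1 -2.8] 0.1669008909451594
tool z az -0.030052091765623207
```

View pics/m.png

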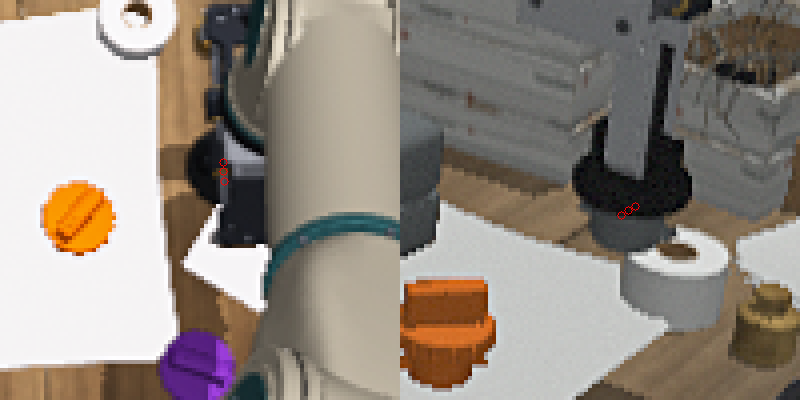

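```bash
python3 - <<'E'
from fit import *
ims=[]
for p,tag,cs in (([.5352,-.258,1.54,.1316],"m",(("top",(398,195),30),("scene",(415,200),30))),([.5345,-.2575,1.54,0.],"top0",None)):
    if cs is None:
        cs=(("top",(398,205),30),("scene",(412,250),30)); ld=lambda n:np.load(f"pics/{n}.npy")
    else: ld=lambda n:np.load(f"pics/m_{n}.npy")
    ims.append(np.hstack([cv2.resize(overlay(ld(n),n,CART,p,(x-w,y-w,2*w,2*w),10),(300,300)) for n,(x,y),w in cs]))
cv2.imwrite("pics/m2.png",np.vstack(ims)[:,:,::-1])
E
```

```text
(no output)
```

View pics/m2.png

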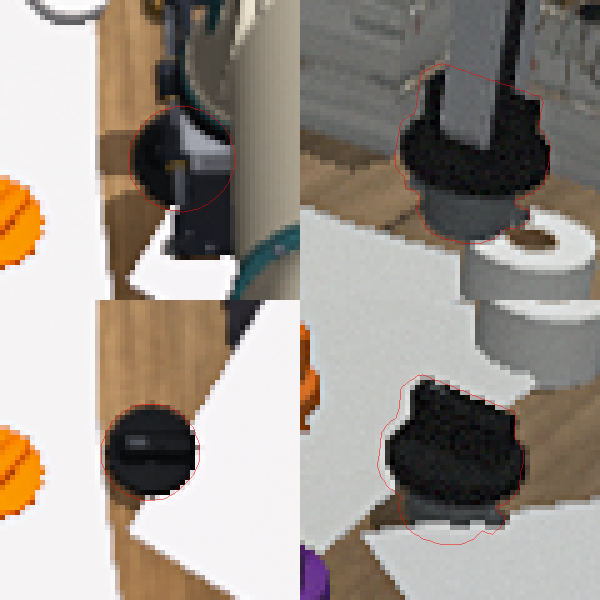

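```bash
python3 - <<'E'
from fit import *
rows=[]
for C in ([.555,.0776],[.557,.0760],[.559,.0740]):
    ims=[]
    for n,(x,y),w in(("top",(298,203),16),("scene",(309,190),18)):
        im=np.load(f"pics/{n}.npy");k=300/(2*w)
        c=cv2.resize(im[y-w:y+w,x-w:x+w],(300,300),interpolation=cv2.INTER_CUBIC)
        def pl(P,col):
            q=((proj(n,P)-[x-w,y-w]+.5)*k);cv2.polylines(c,[np.round(q).astype(np.int32)],len(P)>2,col,1)
        for r,col in((.0215,(255,0,0)),(.04,(0,255,0))):
            P=cyl(r,.092,.092)[:40]+[C[0],C[1],0];pl(P,col)
        for th,col in((.1,(255,255,0)),(.3,(0,255,255))):
            d=np.array([np.cos(th),np.sin(th),0])*.034;o=np.array([*C,.092]);pl([o-d,o+d],col)
        ims.append(c)
    rows.append(np.vstack(ims))
cv2.imwrite("pics/n.png",cv2.resize(np.hstack(rows),(800,534))[:,:,::-1])
E
```

```text
(no output)
```

View pics/n.png

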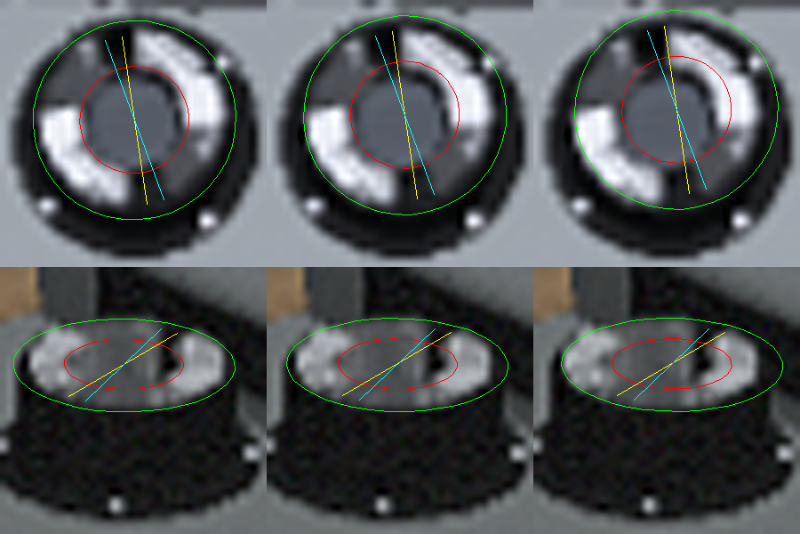

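```bash
python3 -m pendant '[[0.1,[-1,0,0.04],[0,0,0]],[0.1,[-1,0,0.04],[0,0,0]],[0.1,[-1,0,0.04],[0,0,0]],[0.1,[-1,0,0.04],[0,0,0]],[0.1,[-1,0,0.04],[0,0,0]],[0.1,[-1,0,0.04],[0,0,0]],[0.1,[-1,0,0.04],[0,0,0]],[0.1,[-1,0,0.04],[0,0,0]],[0.1,[-1,0,0.04],[0,0,0]],[0.1,[-1,0,0.04],[0,0,0]],[0.1,[-1,0,0.04],[0,0,0]],[0.1,[-1,0,0.04],[0,0,0]]]'
python3 -m pendant '[[0.1,[-1,0,0],[0,-1,0]],[0.1,[-0.5,0,0],[0,-1,0]],[0.1,[0,0,0],[0,-1,0]],[0.1,[0,0,0],[0,-1,0]],[0.1,[0,0,0],[0,-1,0]],[0.1,[0,0,0],[0,-1,0]],[0.1,[0,0,0],[0,-1,0]],[0.1,[0,0,0],[0,-1,0]],[0.1,[0,0,0],[0,-1,0]],[0.1,[0,0,0],[0,-1,0]],[0.1,[0,0,0],[0,-1,0]],[0.1,[0,0,0],[0,-1,0]]]'
python3 -m pendant '[[0.1,[0,0,0],[0,-1,0]],[0.1,[0,0,0],[0,-1,0]],[0.1,[0,0,0],[0,-1,0]],[0.1,[0,0,0],[0,-1,0]],[0.1,[0,0,0],[0,-0.4,0]],[0.1,[0,0,0],[0,0,0]],[0.1,[0,0,0],[0,0,0]]]'
python3 look.py o 40 298 195 310 175; python3 -c "
from h import *
o=arm.get_obs();print(np.round(o['joint_pos'],2))"
```

```text
time_s: 10.27
position: [0.5562, 0.0407, 0.1493]
tool_rot: [0.492, -0.493, 0.508, -0.507]
ft_force: [-0.9, -0.5, -2.2]
width: 0.166
time_s: 11.27
position: [0.556, 0.0768, 0.1492]
tool_rot: [-0.697, 0.697, -0.12, 0.118]
ft_force: [0.1, 0.6, -2.7]
width: 0.166
time_s: 11.85
position: [0.5563, 0.0768, 0.1496]
tool_rot: [0.706, -0.706, -0.04, 0.041]
ft_force: [-0.6, -0.2, -2.2]
width: 0.166
11.85 [0.55634685 0.07680527 0.14958144] [-0.6 -0.2 -2.2] 0.16637887915980348
tool z az 1.6857981574090481
[ 0.29  0.64 -0.76  1.78  0.53  0.94  0.99]
```

View pics/o.png

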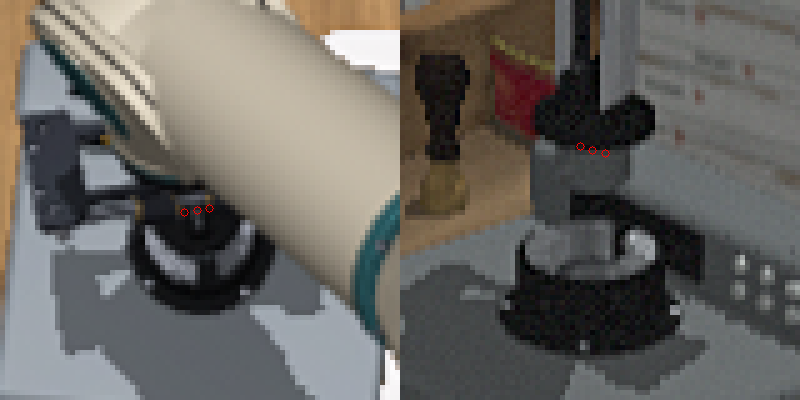

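```bash
python3 - <<'E'
from fit import *
ims=[]
for p in ([.5548,.0768,.116,.1313],[.5563,.0768,.116,.1313],[.558,.075,.116,.1313]):
    ims.append(np.vstack([cv2.resize(overlay(np.load(f"pics/o_{n}.npy"),n,CART,p,(x-w,y-w,2*w,2*w),10),(260,260)) for n,(x,y),w in (("top",(298,195),22),("scene",(308,165),24))]))
cv2.imwrite("pics/o2.png",np.hstack(ims)[:,:,::-1])
E
```

```text
(no output)
```

View pics/o2.png

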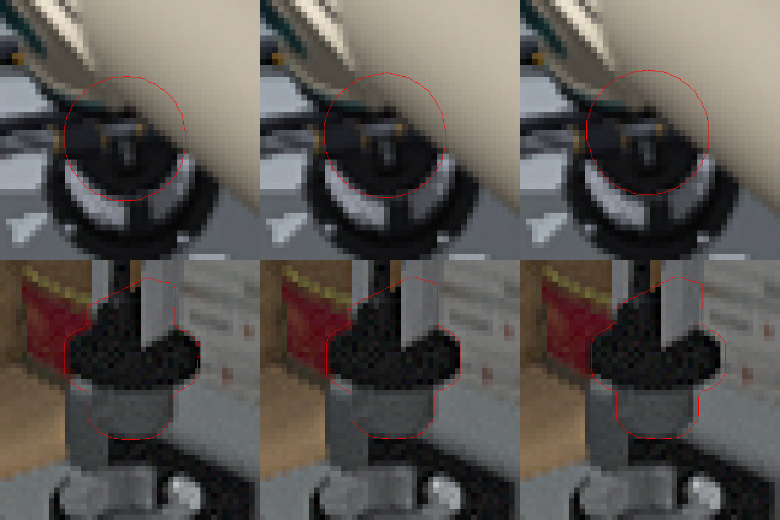

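```bash
python3 -m pendant '[[0.1,[0,0.5,0],[0,0,0]],[0.1,[0,0.5,0],[0,0,0]],[0.1,[0,0.4,0],[0,0,0]],[0.1,[0,0.1,0],[0,0,0]],[0.1,[0,0.1,0],[0,0,0]],[0.1,[0,0,0],[0,0,0]]]'; python3 -m pendant '[[0.1,[0,0.1,0],[0,0,0]],[0.1,[0,0.1,0],[0,0,0]],[0.1,[0,0,0],[0,0,0]]]'
python3 look.py p 40 298 195 310 175
```

```text
time_s: 12.45
position: [0.5567, 0.0771, 0.11]
tool_rot: [0.706, -0.706, -0.041, 0.042]
ft_force: [0.1, 0.2, -1.9]
width: 0.163
time_s: 12.7
position: [0.5574, 0.0775, 0.1058]
tool_rot: [0.706, -0.706, -0.042, 0.041]
ft_force: [-0.4, 0.1, -2.2]
width: 0.166
12.7 [0.55736194 0.0775234  0.10576544] [-0.4  0.1 -2.2] 0.16555526346546112
tool z az 1.687529409218223
```

View pics/p.png

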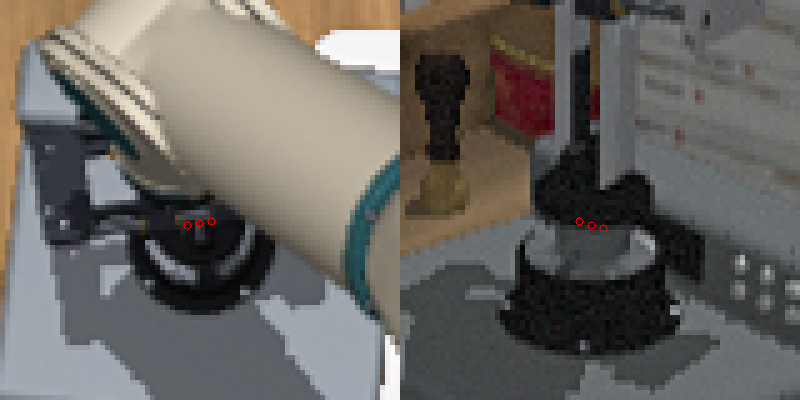

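```bash
python3 -m pendant '[[0.1,[0,0.08,0],[0,0,0]],[0.1,[0,0.08,0],[0,0,0]],[0.1,[0,0,0],[0,0,0]]]'; python3 -m pendant '[[0.1,[0,0.08,0],[0,0,0]],[0.1,[0,0.04,0],[0,0,0]],[0.1,[0,0,0],[0,0,0]]]'
```

```text
time_s: 13.05
position: [0.5572, 0.078, 0.1016]
tool_rot: [0.706, -0.705, -0.042, 0.041]
ft_force: [0.3, 3.6, -2.7]
width: 0.168
time_s: 13.3
position: [0.5571, 0.0779, 0.0986]
tool_rot: [0.706, -0.705, -0.041, 0.041]
ft_force: [0.4, 3.5, -2.4]
width: 0.163
```

```bash
python3 -m pendant '[[0.1,[0,0,0.04],[0,0,0]],[0.1,[0,0.06,0],[0,0,0]],[0.1,[0,0,0],[0,0,0]]]'; python3 -m pendant '[[0.1,[0,0.06,0],[0,0,0]],[0.1,[0,0,0],[0,0,0]]]'
```

```text
time_s: 13.55
position: [0.5569, 0.078, 0.097]
tool_rot: [-0.706, 0.706, 0.041, -0.041]
ft_force: [0.5, 3.2, -1.8]
width: 0.166
time_s: 13.72
position: [0.557, 0.078, 0.0958]
tool_rot: [-0.706, 0.706, 0.041, -0.041]
ft_force: [-0.6, 2.5, 1.0]
width: 0.167
```

```bash
python3 -m pendant '[[0.1,[0,0.06,0.02],[0,0,0]],[0.1,[0,0.06,0],[0,0,0]],[0.1,[0,0,0],[0,0,0]]]'; python3 -m pendant '[[0.1,[0,0.08,0],[0,0,0]],[0.1,[0,0,0],[0,0,0]]]'
```

```text
time_s: 13.97
position: [0.557, 0.0781, 0.0929]
tool_rot: [-0.706, 0.706, 0.041, -0.041]
ft_force: [-1.6, 1.2, 3.8]
width: 0.167
time_s: 14.13
position: [0.5571, 0.0781, 0.0909]
tool_rot: [-0.706, 0.706, 0.041, -0.041]
ft_force: [-0.6, 1.1, 5.2]
width: 0.161
```

```bash
python3 -m pendant '[[0.1,[0,0.08,0],[0,0,0]],[0.1,[0,0.06,0],[0,0,0]],[0.1,[0,0,0],[0,0,0]]]'; python3 -m pendant '[[0.1,[0,0.05,0],[0,0,0]],[0.1,[0,0,0],[0,0,0]]]'
```

```text
time_s: 14.38
position: [0.5571, 0.0781, 0.0876]
tool_rot: [-0.706, 0.706, 0.041, -0.041]
ft_force: [-2.2, 0.4, 6.7]
width: 0.17
time_s: 14.55
position: [0.5571, 0.0781, 0.0866]
tool_rot: [-0.706, 0.706, 0.041, -0.041]
ft_force: [-1.3, 0.4, 8.2]
width: 0.167
```

```bash
python3 -m pendant '[[0.1,[0,0,0],[0,0.5,0]],[0.1,[0,0,0],[0,0.5,0]],[0.1,[0,0,0],[0,0.5,0]],[0.1,[0,0,0],[0,0.5,0]],[0.1,[0,0,0],[0,0,0]]]'; python3 -c "
from h import *
o=arm.get_obs();print(np.round(o['wrist_torque'],2))"
```

```text
time_s: 14.97
position: [0.5576, 0.0779, 0.0869]
tool_rot: [-0.706, 0.707, -0.033, 0.034]
ft_force: [-0.8, 0.7, 7.6]
width: 0.169
[ 0.17  0.14 -0.04]
```

```bash
python3 -m pendant '[[0.1,[0,0,0],[0,0.7,0]],[0.1,[0,0,0],[0,0.7,0]],[0.1,[0,0,0],[0,0.7,0]],[0.1,[0,0,0],[0,0.7,0]],[0.1,[0,0,0],[0,0.7,0]],[0.1,[0,0,0],[0,0.7,0]],[0.1,[0,0,0],[0,0.7,0]],[0.1,[0,0,0],[0,0.7,0]],[0.1,[0,0,0],[0,0.7,0]],[0.1,[0,0,0],[0,0.7,0]],[0.1,[0,0,0],[0,0,0]]]'; python3 -c "
from h import *
o=arm.get_obs();print(np.round(o['wrist_torque'],2))"
python3 look.py q 40 298 195 310 175
```

```text
time_s: 15.88
position: [0.5581, 0.0777, 0.0871]
tool_rot: [-0.647, 0.647, -0.284, 0.286]
ft_force: [-0.8, 0.8, 7.6]
width: 0.166
[ 0.05 -0.03 -0.11]
15.8833 [0.5580985  0.07772142 0.08705054] [-0.8  0.8  7.6] 0.16585911077037452
tool z az 0.7414738598937676
```

View pics/q.png

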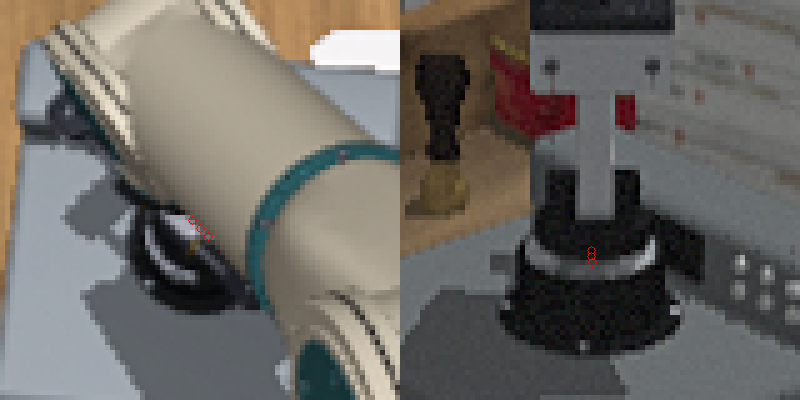

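```bash
python3 -m pendant '[[0.1,[0,0,0],[0,0.7,0]],[0.1,[0,0,0],[0,0.7,0]],[0.1,[0,0,0],[0,0.7,0]],[0.1,[0,0,0],[0,0.7,0]],[0.1,[0,0,0],[0,0.7,0]],[0.1,[0,0,0],[0,0.7,0]],[0.1,[0,0,0],[0,0.7,0]],[0.1,[0,0,0],[0,0.6,0]],[0.1,[0,0,0],[0,0.5,0]],[0.1,[0,0,0],[0,0,0]]]'; python3 -c "
from h import *
from scipy.spatial.transform import Rotation as R
o=arm.get_obs();print(np.round(o['wrist_torque'],2),np.round(o['joint_pos'],2))
z=R.from_quat(np.roll(o['tool_rot'],-1)).as_matrix()[:,2];print(np.arctan2(z[1],z[0]))"
```

```text
time_s: 16.82
position: [0.5581, 0.0776, 0.0871]
tool_rot: [0.528, -0.527, 0.47, -0.472]
ft_force: [-0.7, -0.2, 8.2]
width: 0.165
[-0.03 -0.04 -0.02] [-0.02  0.63 -0.26  1.85  0.24  0.69 -0.3 ]
0.11404392538382781
```

```bash
for k in 1 2; do python3 -m pendant '[[0.1,[0,0,0],[0,0.4,0]],[0.1,[0,0,0],[0,0.4,0]],[0.1,[0,0,0],[0,0,0]]]' | tail -2; python3 -c "
from h import *
from scipy.spatial.transform import Rotation as R
o=arm.get_obs();print(np.round(o['wrist_torque'],2))
z=R.from_quat(np.roll(o['tool_rot'],-1)).as_matrix()[:,2];print(np.arctan2(z[1],z[0]))"; done
```

```text
ft_force: [-3.2, 0.2, 10.4]
width: 0.167
[0.02 0.46 0.22]
0.03193200632051562
ft_force: [-2.2, -0.1, 9.5]
width: 0.175
[-0.07  0.48  1.19]
-0.048116964397175714
```

```bash
python3 -m pendant '[[0.1,[0,0,0],[0,-0.5,0]],[0.1,[0,-0.05,0],[0,0,0]],[0.1,[0,-0.05,0],[0,0,0]],[0.1,[0,-0.05,0],[0,0,0]],[0.1,[0,0,0],[0,0,0]]]'; python3 -m pendant '[[0.1,[0,-0.05,0],[0,0,0]],[0.1,[0,0,0],[0,0,0]]]';python3 -m pendant '[[0.1,[0,-0.05,0],[0,0,0]],[0.1,[0,0,0],[0,0,0]]]'
```

```text
time_s: 17.73
position: [0.5567, 0.0777, 0.0894]
tool_rot: [-0.5, 0.501, -0.5, 0.5]
ft_force: [0.6, -1.4, -4.1]
width: 0.168
time_s: 17.9
position: [0.5567, 0.0778, 0.0908]
tool_rot: [-0.5, 0.501, -0.5, 0.5]
ft_force: [1.0, -1.2, -5.0]
width: 0.168
time_s: 18.07
position: [0.5567, 0.0778, 0.0922]
tool_rot: [-0.5, 0.501, -0.5, 0.5]
ft_force: [1.3, -2.3, -6.2]
width: 0.168
```

```bash
for s in 1; do python3 -m pendant '[[0.1,[0,0.05,0],[0,0,0]],[0.1,[0,0,0],[0,0,0]]]';python3 -m pendant '[[0.1,[0,0.05,0],[0,0,0]],[0.1,[0,0,0],[0,0,0]]]';python3 -m pendant '[[0.1,[0,0.05,0],[0,0,0]],[0.1,[0,0,0],[0,0,0]]]'; python3 -m pendant '[[0.1,[0,0.05,0],[0,0,0]],[0.1,[0,0,0],[0,0,0]]]'; done|egrep 'force|posi'
```

```text
position: [0.5568, 0.0779, 0.0921]
ft_force: [0.2, -2.7, 3.6]
position: [0.5569, 0.0779, 0.0918]
ft_force: [-3.9, -3.1, 11.3]
position: [0.5569, 0.0779, 0.0909]
ft_force: [-4.1, -2.9, 13.7]
position: [0.5569, 0.0779, 0.0899]
ft_force: [-4.6, -4.3, 15.9]
```

```bash
cat > st.py <<'E'
from h import *
from scipy.spatial.transform import Rotation as R
o=arm.get_obs();z=R.from_quat(np.roll(o['tool_rot'],-1)).as_matrix()[:,2]
print('p',np.round(o['position'],4),'F',np.round(o['ft_force'],1),'T',np.round(o['wrist_torque'],2),'az',round(float(np.arctan2(z[1],z[0])),3),'w',round(float(o['width'])*94,1))
E
python3 -m pendant '[[0.1,[0,-0.08,0],[0,0,0]],[0.1,[0,0,0],[0,0,0]]]' >/dev/null; python3 st.py
python3 -m pendant '[[0.1,[0,0,0],[0,-0.5,0]],[0.1,[0,0,0],[0,-0.5,0]],[0.1,[0,0,0],[0,0,0]]]' >/dev/null; python3 st.py
python3 -m pendant '[[0.1,[0,0,0],[0,-0.5,0]],[0.1,[0,0,0],[0,0,0]]]' >/dev/null; python3 st.py
```

```text
p [0.5568 0.0779 0.0902] F [-2.  -3.2  6. ] T [-0.92  0.43  0.78] az 0.001 w 16.0
p [0.5573 0.0785 0.0902] F [-1.6 -2.1  6.4] T [-0.58  0.19  0.05] az 0.105 w 15.6
p [0.5575 0.0787 0.0902] F [-1.1 -2.   5.8] T [-0.56  0.19 -0.02] az 0.157 w 15.7
```

```bash
python3 -m pendant '[[0.1,[0,0,0],[0,-0.5,0]],[0.1,[0,0,0],[0,0,0]]]' >/dev/null; python3 st.py;python3 -m pendant '[[0.1,[0,0,0],[0,-0.5,0]],[0.1,[0,0,0],[0,0,0]]]' >/dev/null; python3 st.py;  python3 look.py r 40 298 195 310 175
```

```text
p [0.5577 0.0788 0.0903] F [-0.8 -1.4  5.9] T [-0.46  0.11  0.01] az 0.21 w 15.5
p [0.5571 0.0785 0.0902] F [-1.7 -2.4  6.9] T [-0.53  0.31 -0.16] az 0.261 w 15.4
19.65 [0.55705773 0.07851237 0.0901713 ] [-1.7 -2.4  6.9] 0.1636314576438169
tool z az 0.2612127809270999
```

View pics/r.png

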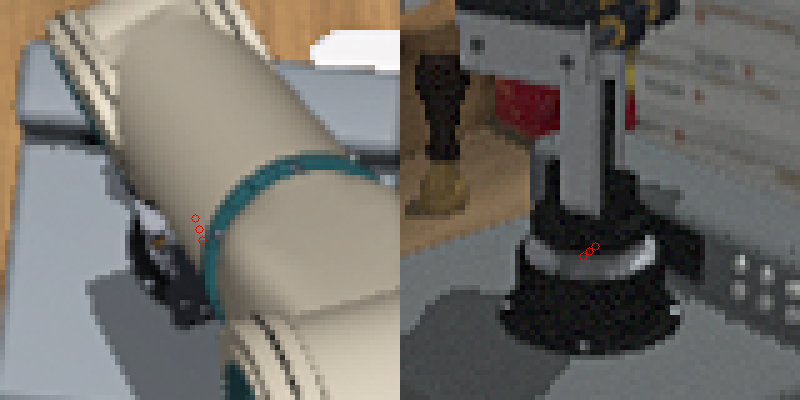

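```bash
python3 -m pendant '[[0.1,[0,0,0],[0,-0.5,0]],[0.1,[0,0,0],[0,0,0]]]' >/dev/null; python3 st.py;python3 -m pendant '[[0.1,[0,0,0],[0,-0.5,0]],[0.1,[0,0,0],[0,0,0]]]' >/dev/null; python3 st.py
```

```text
p [0.5577 0.079  0.0896] F [ 2.1 -1.6 -2.5] T [-0.19 -0.42  0.12] az 0.314 w 15.6
p [0.5576 0.079  0.0893] F [ 1.7  0.2 -0.9] T [-0.22 -0.5  -0.  ] az 0.366 w 15.8
```

```bash
python3 -m pendant '[[0.1,[0,0.07,0],[0,0,0]],[0.1,[0,0.07,0],[0,0,0]],[0.1,[0,0,0],[0,0,0]]]' >/dev/null; python3 st.py
python3 -m pendant '[[0.1,[0,0,0],[0,0.6,0]],[0.1,[0,0,0],[0,0.6,0]],[0.1,[0,0,0],[0,0.6,0]],[0.1,[0,0,0],[0,0.6,0]],[0.1,[0,0,0],[0,0,0]]]' >/dev/null; python3 st.py
for i in 1; do python3 -m pendant '[[0.1,[0,-0.08,0],[0,0,0]],[0.1,[0,0,0],[0,0,0]]]' >/dev/null; python3 st.py; done
```

```text
p [0.5576 0.079  0.0866] F [-0.  -1.1  6.8] T [-0.3   0.01  0.01] az 0.365 w 15.6
p [0.5576 0.0788 0.0869] F [-1.2 -1.8  7.8] T [-0.43  0.05 -0.05] az 0.111 w 15.8
p [0.5576 0.0788 0.0889] F [ 0.  -1.7  7.4] T [-0.44  0.07 -0.01] az 0.114 w 15.6
```

```bash
for i in 1; do python3 -m pendant '[[0.1,[0,-0.06,0],[0,0,0]],[0.1,[0,0,0],[0,0,0]]]' >/dev/null; python3 st.py;python3 -m pendant '[[0.1,[0,-0.06,0],[0,0,0]],[0.1,[0,0,0],[0,0,0]]]' >/dev/null; python3 st.py; python3 -m pendant '[[0.1,[0,-0.04,0],[0,0,0]],[0.1,[0,0,0],[0,0,0]]]' >/dev/null; python3 st.py; done
```

```text
p [0.5576 0.0787 0.0902] F [-0.6 -0.9  6.3] T [-0.39 -0.08 -0.  ] az 0.113 w 15.8
p [0.5576 0.0788 0.0916] F [-0.8 -0.8  5.5] T [-0.4  -0.06  0.  ] az 0.114 w 15.4
p [0.5575 0.0787 0.0921] F [ 1.  -1.8  3.9] T [-0.36 -0.32 -0.1 ] az 0.115 w 15.4
```

```bash
python3 -m pendant '[[0.1,[0,-0.05,0],[0,0,0]],[0.1,[0,0,0],[0,0,0]]]' >/dev/null; python3 st.py
python3 -m pendant '[[0.1,[0,0,0],[0,-0.6,0]],[0.1,[0,0,0],[0,-0.6,0]],[0.1,[0,0,0],[0,0,0]]]' >/dev/null; python3 st.py
python3 -m pendant '[[0.1,[0,0,0],[0,0.6,0]],[0.1,[0,0,0],[0,0.6,0]],[0.1,[0,0,0],[0,0,0]]]' >/dev/null; python3 st.py
```

```text
p [0.5575 0.0787 0.0922] F [ 4.8 -0.6 -7.6] T [-0.08 -1.34 -0.12] az 0.116 w 15.3
p [0.5568 0.0786 0.0922] F [ 4.3  0.2 -8.9] T [-0.01 -1.14 -0.08] az 0.243 w 15.6
p [0.5559 0.0785 0.0922] F [ 1.7 -0.8 -8.3] T [-0.18 -0.73 -0.07] az 0.114 w 15.5
```

Pulling up now meets a hard stop exactly at the locked height, so it's locked. I'll ease off, release and look.

```bash
python3 -m pendant '[[0.1,[0,0.04,0],[0,0,0]],[0.5,[0,0,0],[0,0,0]],[0.5,[0,0,0],[0,0,0]],[0.5,[0,0,0],[0,0,0]],[0.5,[0,0,0],[0,0,0]],[0.5,[0,0,0],[0,0,0]],[0.5,[0,0,0],[0,0,0]],[0.5,[0,0,0],[0,0,0]]]' ; python3 st.py
python3 -m pendant '[[0.5,[0,-0.4,0],[0,0,0]],[0.5,[0,-0.8,0],[0,0,0]],[0.5,[0,-1,0],[0,0,0]],[0.5,[0,-1,0],[0,0,0]],[0.5,[0,-1,0],[0,0,0]],[0.5,[1,-1,0],[0,0,0]],[0.5,[1,0,0],[0,0,0]],[0.5,[1,0,0],[0,0,0]],[0.5,[1,0,0],[0,0,0]],[0.5,[1,0,0],[0,0,0]],[0.5,[1,0,0],[0,0,0]],[0.5,[1,0,0],[0,0,0]]]'
python3 -m pendant '[[0.5,[1,0,0],[0,0,0]],[0.5,[1,0,0],[0,0,0]],[0.5,[1,0,0],[0,0,0]],[0.5,[0,0,0],[0,0,0]]]' >/dev/null
python3 look.py s 25 298 200 310 185; python3 - <<'E'
from fit import *
ims=[]
for zz in(.074,.0705,.078):
  ims.append(np.vstack([cv2.resize(overlay(np.load(f"pics/s_{n}.npy"),n,[p for p in CART[2:4]],[.5555,.0775,1.68,zz],(x-w,y-w,2*w,2*w),10),(260,260)) for n,(x,y),w in (("top",(298,200),16),("scene",(310,180),20))]))
cv2.imwrite("pics/s2.png",np.hstack(ims)[:,:,::-1])
E
```

```text
time_s: 22.75
position: [0.5569, 0.0786, 0.092]
tool_rot: [0.528, -0.528, 0.47, -0.47]
ft_force: [-0.4, 0.6, -0.6]
width: 0.499
p [0.5569 0.0786 0.092 ] F [-0.4  0.6 -0.6] T [-0.05 -0.09 -0.  ] az 0.117 w 46.9
time_s: 23.75
position: [0.5773, -0.0964, 0.2229]
tool_rot: [0.528, -0.528, 0.47, -0.47]
ft_force: [-0.1, 0.3, 0.3]
width: 0.5
24.0833 [ 0.58556173 -0.17708574  0.22241213] [ 0.2 -1.1 -0.9] 0.5015971862470509
tool z az 0.10887930141274467
```

View pics/s.png

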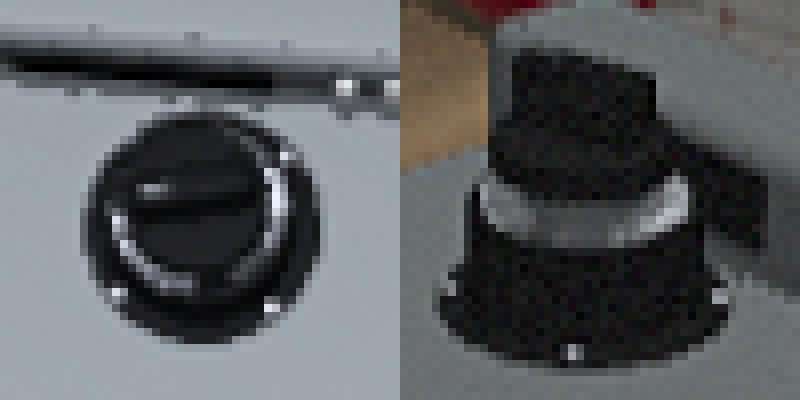

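View pics/s2.png

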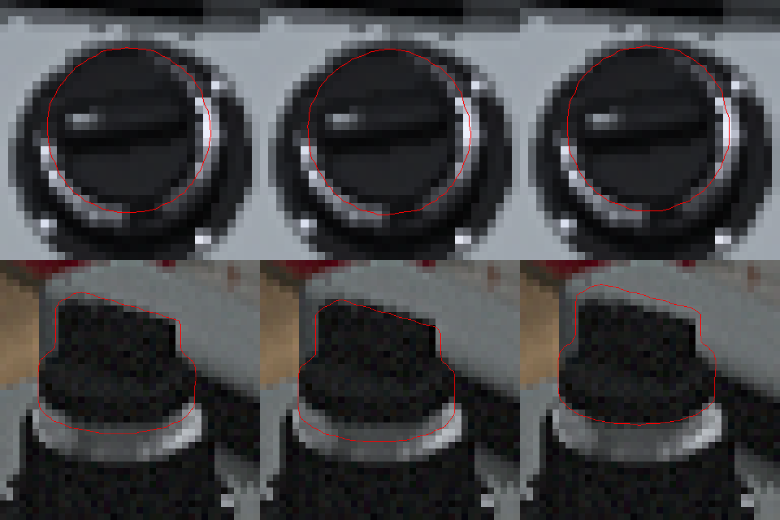

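```bash
python3 - <<'E'
from h import *
s=np.load("pics/s_scene.npy");cv2.imwrite("pics/t.png",s[:,:,::-1])
E
```

```text
(no output)
```

View pics/t.png

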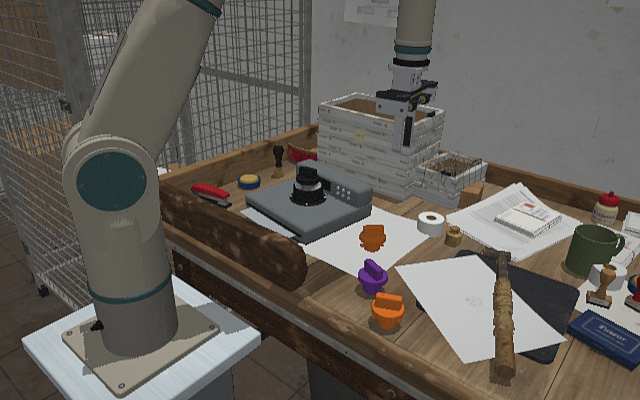

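The cartridge stands upright and turned in the bay at (308,186). The roll (431,223), weight (454,236), stamp (278,160), moistener (248,181) and stapler (210,193) are unmoved, and the gripper is clear.

```bash
python3 -c "
from bench import arm
print(arm.close_job())"
```

```text
the job is handed in; nothing more can be done
None
```

The cartridge is fitted in the bay, turned a quarter-turn clockwise and released, and I handed the job in at about 24 s of the 61 s allowed. `close_job` gives no verdict, so the result rests on the checks below.

**What I did**
- I gripped the black cartridge by its wing and turned it so the lugs lined up with the notches, about 0.12 rad from world x. It dropped in without searching.
- I pressed it about 9 mm against the spring and turned it to the stop.
- My first lift after that gave unclear forces. Turning it back for a test seems to have taken the lugs out of the pocket, so I pressed again, turned to 90° and let the spring lift it.

**Last checks**
- **Lock:** the force on the tool was about +6 N from the spring. It dropped to −8 N at the locked height, a hard stop against pulling up. A small twist while pulling up met almost no resistance, so it added nothing either way.
- **Release:** the wrist force went to about zero once the jaws opened, and the gripper ended clear of everything.
- **Pictures:** the cartridge stands upright and centred in the bay, with its grip turned 90°. The scene-view outline fits a height near the locked one, to about 3 mm.
- **Bystanders:** by eye, all five are where they started in the scene view.

**What disagreed**
- **Fingertip height:** both cameras showed the fingertips about 27 mm higher than the reported TCP. My first close went over the grip and missed it. I then took heights from the cartridge standing on the table.
- **Scene-view outline:** while the cartridge stood on the table, its outline in the scene view looked slightly smaller than the model. In the hand it matched.

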